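# Put the wheel nuts and door hinges away in the parts drawer

### The arm

A 7-joint arm with a two-finger parallel gripper is mounted at the origin on the work surface. World frame = base frame: x ahead of the robot, y to its left, z up, the work surface at z = 0. Lengths are in m, angles in rad, forces in N, time in s.
With the tool pointing down it reaches from about 0.425 to 0.875 m from the base axis. Payload 8.4 kg.
Tool frame: the origin (TCP) lies midway between the tips of the shut fingers; the grasp point (between the pads) lies 19 mm behind it; z points along the fingers, y is the line along which they close (so a half turn about z gives the same grasp; the last joint's range is limited). The gripper opens to 85 mm and grips with 20 to 120 N. Pads are 22 mm wide; open, the fingers measure 114 mm over their backs; the gripper's body (76 mm by 85 mm) begins 54 mm behind the grasp point. The pads swing forward as they close: fully open they stand 13 mm farther back than shut.
Start: joints at [1.02, 0.333, 0.04, 1.465, -0.013, 1.343, -0.059], TCP at [0.284, -0.585, 0.231] pointing down, gripper open.
Joint ranges: [-2.58, 2.58], [-0.38, 2.09], [-1.3, 1.39], [0.25, 2.4], [-1.5, 4.64], [0.08, 2.09], [-2.65, 2.65]. Speed limits (rad/s): [2.22, 2.22, 2.79, 2.79, 3.14, 3.14, 3.14].

### API

Orientations are given as [roll, pitch, yaw] about the fixed x, y, z axes, in that order (R = Rz(yaw) Ry(pitch) Rx(roll)).
In Python, from station import bot gives the robot as it stands. The module is installed in compiled form; this text tells all that it offers.
- The arm moves only by the tool servo_tool, never from a script. Its argument "rows" is a list of rows, each an object of numbers: "grip": the opening, from -1 (shut) to 1 (fully open); "x", "y", "z": the shift along the tool's x, y, z each as a share of 0.2 m, from -1 to 1; "ax", "ay", "az": the turn, a rotation vector about the tool's x, y, z each as a share of 180 degrees, from -1 to 1. A call has exactly 8 rows; each row is the pose to reach, as a shift and turn from the pose commanded when the call began, along the tool's axes at that moment, turning the shorter way round; what a row does not reach only later rows make up. A row lasts 1/8 s, in which the tool goes at most 62.5 mm and 10.7 degrees, less where a joint would pass 70% of its speed; a pose out of reach is approached as far as the arm can. A call with a number of a shift or a turn outside -1 to 1 is refused whole. A call with a gripper value outside its range is refused whole. The fingers move at their own pace and stop on an object; "newtons" is the grip in N (left out, the last holds). Time passes only in rows, so rows that repeat a pose let the fingers close, or fill a call up. It gives the time, the measured TCP pose, the force, the opening and the grip force at its end, in the units of the state.
- bot.get_obs(): the state, without advancing time (a new reading comes with each control period).
- bot.camera(name): name is "scene" or "top" or "wrist"; returns the picture (400x640x3 uint8, red, green, blue); there is no depth.
- bot.camera_info(name): a dict with "fx", "fy", "cx", "cy" (pixels), "origin" and "rotation" of the camera in the world. Camera axes: x right, y down, z forward; pixel columns grow to the right and rows downward; lengths in m; the calibration is good to about 2 mm. A picture is of the moment at which its call begins: read the wrist's pose just before it. camera_info takes no time and is no camera call; for the wrist camera it gives the pose at the moment of the call.
- bot.hand_in(): hands the job in; it is judged then, once.
Trained networks look in the newest picture that a camera, given by its name, has taken for a name from the list of things; names that differ only in an ending like _2 or _b are one class to them, and where a whole thing is asked for, a point or a joint stands for the part that bears it (a point fixed in the world has none). Each returns a list of dicts, best first, with "score" (0 to 1); they miss things now and then, are a little off and sometimes report something else, mostly with a low value. They report only what shows in the picture. A call takes as long as a camera call.
- bot.spot_in(query, camera): "point" ([x, y, z] in m, in world coordinates, good to about 4 mm: the middle of the surface that is visible of it).
- bot.landmark_of(query, camera): "point" ([x, y, z] in m, in world coordinates, good to about 4 mm: a listed point, or the origin of a listed thing).
The state is a dict: "time": time; "qpos": joint angles; "joint_vel": joint speeds; "joint_efforts": joint torques, N m; "ee_pos": TCP position; "orientation": TCP orientation; "contact_force": force on the tool from outside, world axes, zero at the start; "wrist_torque": the same for the moment, N m; "finger_gap": finger opening in m; "finger_force": force on a finger pad.
Only numpy, scipy, OpenCV 4.12 (cv2) and the standard library are available. Lean on these libraries where they do the work, as an engineer would, in place of code of your own. Each camera call takes 0.05 s, during which the arm holds its last target. There are 200 camera calls.

### The job

Pull the parts cabinet's drawer all the way out, then pour the wheel nuts from the tin into the drawer's left bay and stand the empty tin upright in the middle of the round rubber mat; put every door hinge from the bench into the right bay. See that every nut and hinge is in its own bay, then push the drawer fully shut, and leave the hammer, screwdriver and tape roll alone.

Things in the scene. Friction and masses are not known exactly. Their poses are not given: they have to be found in the camera images.
- cab_drawer0 (a joint): travel in m of the one drawer of the low bench-top cabinet: 0 is shut, 0.19 is fully out (end stop). It slides without a catch and stays where it is left; it takes about 1 to 3 N.
- cab_drawer0_handle (a point): middle of the drawer's bar handle: a level steel bar 11 mm thick, 120 mm long, 35 mm in front of the blue drawer front, 80 mm above the bench. Moves with the drawer. x points into the cabinet (the drawer opens along -x), y along the bar to the left, z up. The cabinet is a grey box fixed to the bench, 270 deep, 300 wide, 118 mm high: its top is 38 mm above the bar.
- nut_bay (a point): middle of the front edge of the floor of the drawer's LEFT bay as the robot sees it (for nuts); moves with the drawer; axes as the handle's. Each bay is 225 (x) by 126 mm (y) inside, y = -63 to 63; its floor is 22 mm above the bench; the walls rise 74 mm and the plywood divider 60 mm above the floor. With the drawer fully out, x = 0 to 0.184 is uncovered, the rest under the cabinet's top.
- hinge_bay (a point): middle of the front edge of the floor of the drawer's RIGHT bay (for hinges), same size and axes as nut_bay. The blue drawer front, 15 mm thick, rises to 103 mm above the bench
- cup: open round steel tin, straight walls, 68 mm outer diameter, 62 mm inner, 95 mm high; origin at the centre of its underside, z towards the mouth. It holds the nuts at the start.
- cup_rim (a point): centre of the tin's mouth, 95 mm above its origin
- mat: round black rubber mat, 120 mm diameter, 3 mm thick, fixed to the bench; origin at the centre of its underside
- nut0: dark steel hexagon wheel nut, 18 mm across flats, 15 mm high, 25 g; origin at the centre of one end face, z along its axis. 5 to 8 of these nuts are there, loose in the tin at the start
- nut1: dark steel hexagon wheel nut, 18 mm across flats, 15 mm high, 25 g; origin at the centre of one end face, z along its axis. 5 to 8 of these nuts are there, loose in the tin at the start
- nut2: dark steel hexagon wheel nut, 18 mm across flats, 15 mm high, 25 g; origin at the centre of one end face, z along its axis. 5 to 8 of these nuts are there, loose in the tin at the start
- nut3: dark steel hexagon wheel nut, 18 mm across flats, 15 mm high, 25 g; origin at the centre of one end face, z along its axis. 5 to 8 of these nuts are there, loose in the tin at the start
- nut4: dark steel hexagon wheel nut, 18 mm across flats, 15 mm high, 25 g; origin at the centre of one end face, z along its axis. 5 to 8 of these nuts are there, loose in the tin at the start
- nut5: dark steel hexagon wheel nut, 18 mm across flats, 15 mm high, 25 g; origin at the centre of one end face, z along its axis. 5 to 8 of these nuts are there, loose in the tin at the start
- nut6: dark steel hexagon wheel nut, 18 mm across flats, 15 mm high, 25 g; origin at the centre of one end face, z along its axis. 5 to 8 of these nuts are there, loose in the tin at the start
- nut7: dark steel hexagon wheel nut, 18 mm across flats, 15 mm high, 25 g; origin at the centre of one end face, z along its axis. 5 to 8 of these nuts are there, loose in the tin at the start
- hinge0: steel door hinge half, T-shaped in section: a foot plate 90 (x) x 44 (y) x 6 mm flat on the bench and along its middle an upright web 76 (x) x 10 mm (y), its top 40 mm above the bench; a round knuckle 16 mm thick at the web's +x end (x 29 to 45 mm). Origin at the centre of the foot's underside; about 0.22 kg. 2 or 3 of these lie on the right of the bench
- hinge1: steel door hinge half, T-shaped in section: a foot plate 90 (x) x 44 (y) x 6 mm flat on the bench and along its middle an upright web 76 (x) x 10 mm (y), its top 40 mm above the bench; a round knuckle 16 mm thick at the web's +x end (x 29 to 45 mm). Origin at the centre of the foot's underside; about 0.22 kg. 2 or 3 of these lie on the right of the bench
- hinge2: steel door hinge half, T-shaped in section: a foot plate 90 (x) x 44 (y) x 6 mm flat on the bench and along its middle an upright web 76 (x) x 10 mm (y), its top 40 mm above the bench; a round knuckle 16 mm thick at the web's +x end (x 29 to 45 mm). Origin at the centre of the foot's underside; about 0.22 kg. 2 or 3 of these lie on the right of the bench
- hammer: hammer lying flat; a bystander, leave it alone
- driver: screwdriver lying flat; a bystander, leave it alone
- tape: roll of paper tape lying flat, 90 mm outer dia, 25 mm high; a bystander, leave it alone

How it is judged:
By the outcome, as a careful person would: the job done as asked, in the order asked, and still so for the second after the job is handed in, with the robot touching nothing.
Of nut4, nut5, nut6, nut7 only 1 to 4 are there at a start; the rules pass over those that are not, and their reading is None.
Of hinge0, hinge1, hinge2 only 2 to 3 are there at a start; the rules pass over those that are not, and their reading is None.
At some moment in a run one of hinge0, hinge1, hinge2, cup may be knocked a few centimetres aside while the robot is not near it.
It also fails if it takes over 208 s, if anything falls off the work surface, if the arm or the gripper's body presses on something with over 40 N, if the wrist force passes 120 N, or if a joint passes its speed limit or range.

## Working session

There is one attempt and no reset: what is moved stays moved. The work goes in short steps, Python scripts to look and compute and a tool call to move; the robot and the scene stay as the last step left them, time stands still between calls to the robot, and variables do not carry over. Pictures are saved under pics/ and viewed, at most 17 in all, crops included, and the job is handed in when it is done.

Besides the shell and the picture viewer there is one more tool, called after ">>>" by a JSON object that holds its "name" and its "arguments". servo_tool: Moves the arm, as the interface text tells. Its arguments: {"type":"object","properties":{"rows":{"type":"array","items":{"type":"object","properties":{"grip":{"type":"number"},"x":{"type":"number","minimum":-1,"maximum":1},"y":{"type":"number","minimum":-1,"maximum":1},"z":{"type":"number","minimum":-1,"maximum":1},"ax":{"type":"number","minimum":-1,"maximum":1},"ay":{"type":"number","minimum":-1,"maximum":1},"az":{"type":"number","minimum":-1,"maximum":1}}}},"newtons":{"type":"number"}},"required":["rows"]}

```bash
mkdir -p pics; python3 - <<'E'
from station import bot
import cv2,numpy as np
o=bot.get_obs()
for k in ('time','ee_pos','orientation','finger_gap','contact_force'): print(k,np.round(o[k],3))
for c in ('scene','top'):
    im=bot.camera(c); cv2.imwrite(f'pics/{c}0.png',im[:,:,::-1])
    i=bot.camera_info(c); print(c,np.round(i['origin'],3),np.round(i['rotation'],2).tolist(),i['fx'])
    for q in ['cab_drawer0_handle','nut_bay','hinge_bay','cup','cup_rim','mat','hinge0','hammer','driver','tape','nut0']:
        print(q,[(np.round(d['point'],3).tolist(),round(d['score'],2)) for d in bot.landmark_of(q,c)][:5])
print(bot.get_obs()['time'])
E
```

```text
time 0.0
ee_pos [ 0.284 -0.584  0.23 ]
orientation [-3.14   0.     0.452]
finger_gap 0.086
contact_force [ 0.113 -0.438  0.214]
scene [0.852 0.466 0.764] [-2.42, 0.01, 2.62] 365.8272038735737
cab_drawer0_handle [([0.621, 0.013, 0.08], 0.9)]
nut_bay []
hinge_bay [([0.56, 0.354, 0.001], 0.37)]
cup [([0.565, 0.353, -0.002], 0.85)]
cup_rim [([0.564, 0.349, 0.095], 0.85)]
mat [([0.423, 0.292, -0.005], 0.71)]
hinge0 [([0.552, -0.348, -0.002], 0.87), ([0.432, -0.315, -0.003], 0.81)]
hammer [([0.569, -0.479, -0.002], 0.67), ([0.562, 0.354, -0.002], 0.63)]
driver [([0.346, 0.224, -0.001], 0.66)]
tape [([0.361, -0.168, 0.004], 0.64)]
nut0 [([0.558, 0.338, 0.019], 0.68)]
top [ 0.381 -0.07   1.092] [-2.96, 0.02, -1.59] 368.4974928372195
cab_drawer0_handle [([0.629, 0.02, 0.079], 0.82)]
nut_bay [([0.681, 0.085, 0.021], 0.62), ([0.688, -0.044, 0.021], 0.44)]
hinge_bay [([0.688, -0.047, 0.022], 0.89)]
cup [([0.566, 0.354, 0.003], 0.77)]
cup_rim [([0.56, 0.352, 0.096], 0.9), ([0.573, -0.475, 0.001], 0.55)]
mat [([0.422, 0.293, -0.001], 0.84)]
hinge0 []
hammer [([0.573, -0.475, 0.001], 0.65), ([0.365, -0.171, 0.001], 0.61), ([0.63, 0.016, 0.079], 0.35)]
driver [([0.342, 0.221, 0.005], 0.86)]
tape [([0.364, -0.17, 0.002], 0.51)]
nut0 [([0.68, 0.084, 0.022], 0.68)]
1.2
```

View pics/scene0.png

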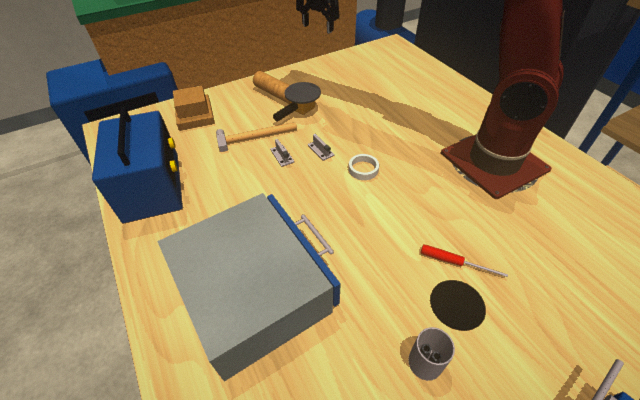

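View pics/top0.png

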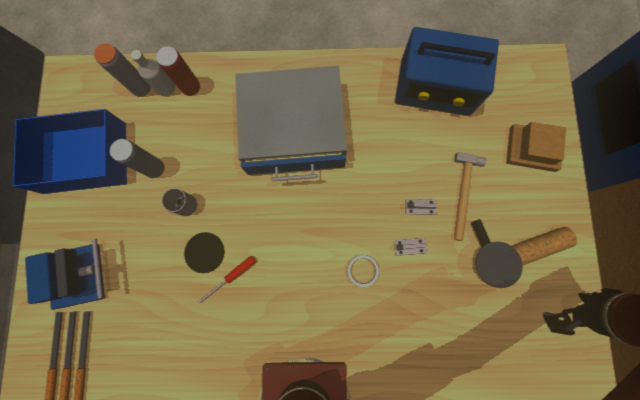

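Scene view: cabinet at centre with its handle near (318,235), tin with nuts (430,355), mat (458,304), two hinges (283,152) and (320,147). The top view agrees: tin (180,202), mat (204,252), hinges (421,207) and (410,247), handle (296,177).

```bash
cat > h.py <<'E'
from station import bot
import cv2, numpy as np
from scipy.spatial.transform import Rotation as Ro
def E(r,p,y): return Ro.from_euler('xyz',[r,p,y])
def down(yaw): return E(np.pi,0,yaw)
def ray(cam,u,v,z):
    i=bot.camera_info(cam) if isinstance(cam,str) else cam
    R=i['rotation']; R=Ro.from_rotvec(R) if np.size(R)==3 else Ro.from_matrix(R)
    d=R.apply([(u-i['cx'])/i['fx'],(v-i['cy'])/i['fy'],1.]); o=np.array(i['origin'])
    return o+d*(z-o[2])/d[2]
def pose():
    o=bot.get_obs(); return np.array(o['ee_pos']),Ro.from_euler('xyz',o['orientation'])
def plan(wps,start=None):
    "wps: (pos,R); prints the shares for each leg"
    p,R=start or pose()
    for q,S in wps:
        d=R.inv().apply(np.array(q)-p)/.2; a=(R.inv()*S).as_rotvec()/np.pi
        print('xyz',np.round(d,3).tolist(),'a',np.round(a,3).tolist()); p,R=np.array(q),S
def st():
    o=bot.get_obs()
    for k in ('time','qpos','ee_pos','orientation','finger_gap','finger_force','contact_force'): print(k,np.round(o[k],3).tolist())
def snap(cam,name): 
    im=bot.camera(cam); cv2.imwrite(f'pics/{name}.png',im[:,:,::-1]); return im
def lm(q,cam,f='landmark_of'):
    r=[(np.round(d['point'],3).tolist(),round(d['score'],2)) for d in getattr(bot,f)(q,cam)][:5]; print(cam,q,r); return r
E
python3 - <<'E'
from h import *
for u,v in [(236,82),(340,68),(345,150),(238,157)]: print(ray('top',u,v,.118).round(3))
a,b=ray('top',272,178,.08),ray('top',319,176,.08);print(a,b)
bar=np.array([.625,.0165,0])
plan([([.43,-.36,.23],down(.9)),([.55,-.16,.23],down(1.3)),([.625,.0165,.19],down(1.6)),([.625,.0165,.085],down(1.6))])
E
```

```text
[1.292 0.042 0.118]
[1.948 0.198 0.118]
[ 2.076 -0.194  0.118]
[ 1.317 -0.213  0.118]
[ 1.55316536 -0.31180325  0.08      ] [ 1.90886623 -0.32684865  0.08      ]
xyz [1.149, -0.692, 0.007] a [-0.0, 0.0, -0.143]
xyz [1.156, -0.152, -0.0] a [-0.0, 0.0, -0.127]
xyz [0.951, 0.125, 0.2] a [0.0, 0.0, -0.095]
xyz [0.0, -0.0, 0.525] a [0.0, 0.0, 0.0]
```

```bash
sed -i "s/Ro.from_rotvec(R) if/Ro.from_euler('xyz',R) if/" h.py
python3 - <<'E'
from h import *
P=[ray('top',u,v,.118) for u,v in [(236,82),(340,68),(345,150),(238,157)]]
print(np.round(P,3).tolist())
for a,b in ((1,0),(2,3)): d=P[b]-P[a]; print('yaw',np.arctan2(-d[0],d[1]))
for a,b in ((2,1),(3,0)): d=P[b]-P[a]; print('yaw',np.arctan2(d[1],d[0]))
print(ray('top',272,178,.08),ray('top',319,176,.08))
print([ray('top',u,v,.02).round(3).tolist() for u,v in((421,207),(410,247))])
plan([([.41,-.42,.23],down(.8)),([.53,-.25,.23],down(1.15)),([.58,-.08,.23],down(1.4)),([.625,.0165,.15],down(1.64)),([.625,.0165,.085],down(1.64))])
E
```

```text
[[0.901, 0.183, 0.118], [0.937, -0.116, 0.118], [0.691, -0.124, 0.118], [0.677, 0.171, 0.118]]
yaw 0.11864972006117659
yaw 0.046354556377097796
yaw 0.0307650328341043
yaw 0.051259323493597964
[0.62530642 0.08257356 0.08      ] [ 0.62843356 -0.05038786  0.08      ]
[[0.544, -0.346, 0.02], [0.428, -0.307, 0.02]]
xyz [0.928, -0.466, 0.007] a [-0.0, 0.0, -0.111]
xyz [1.028, -0.162, -0.0] a [0.0, 0.0, -0.111]
xyz [0.878, -0.119, -0.0] a [0.0, 0.0, -0.08]
xyz [0.514, 0.14, 0.4] a [0.0, 0.0, -0.076]
xyz [0.0, -0.0, 0.325] a [0.0, 0.0, 0.0]
```

>>> {"name": "servo_tool", "arguments": {"rows": [{"x": 0.93,"y": -0.466,"z": 0,"az": -0.11,"grip": -0.5},{"x": 0.93,"y": -0.466,"z": 0,"az": -0.11,"grip": -0.5},{"x": 0.93,"y": -0.466,"z": 0,"az": -0.11,"grip": -0.5},{"x": 0.93,"y": -0.466,"z": 0,"az": -0.11,"grip": -0.5},{"x": 0.93,"y": -0.466,"z": 0,"az": -0.11,"grip": -0.5},{"x": 0.93,"y": -0.466,"z": 0,"az": -0.11,"grip": -0.5},{"x": 0.93,"y": -0.466,"z": 0,"az": -0.11,"grip": -0.5},{"x": 0.93,"y": -0.466,"z": 0,"az": -0.11,"grip": -0.5}]}}

```text
schema error: expected keys grip, x, y, z, ax, ay, az
```

>>> {"name": "servo_tool", "arguments": {"rows": [{"x": 1,"y": -0.16,"z": 0,"az": -0.11,"grip": -0.5},{"x": 1,"y": -0.16,"z": 0,"az": -0.11,"grip": -0.5},{"x": 1,"y": -0.16,"z": 0,"az": -0.11,"grip": -0.5},{"x": 1,"y": -0.16,"z": 0,"az": -0.11,"grip": -0.5},{"x": 1,"y": -0.16,"z": 0,"az": -0.11,"grip": -0.5},{"x": 1,"y": -0.16,"z": 0,"az": -0.11,"grip": -0.5},{"x": 1,"y": -0.16,"z": 0,"az": -0.11,"grip": -0.5},{"x": 1,"y": -0.16,"z": 0,"az": -0.11,"grip": -0.5}]}}

```text
schema error: expected keys grip, x, y, z, ax, ay, az
```

>>> {"name": "servo_tool", "arguments": {"rows": [{"x": 0.9,"y": -0.12,"z": 0,"az": -0.08,"grip": -0.5},{"x": 0.9,"y": -0.12,"z": 0,"az": -0.08,"grip": -0.5},{"x": 0.9,"y": -0.12,"z": 0,"az": -0.08,"grip": -0.5},{"x": 0.9,"y": -0.12,"z": 0,"az": -0.08,"grip": -0.5},{"x": 0.9,"y": -0.12,"z": 0,"az": -0.08,"grip": -0.5},{"x": 0.9,"y": -0.12,"z": 0,"az": -0.08,"grip": -0.5},{"x": 0.9,"y": -0.12,"z": 0,"az": -0.08,"grip": -0.5},{"x": 0.9,"y": -0.12,"z": 0,"az": -0.08,"grip": -0.5}]}}

```text
schema error: expected keys grip, x, y, z, ax, ay, az
```

```bash
python3 - <<'E'
from h import *
st(); snap('wrist','w1'); lm('cab_drawer0_handle','wrist')
plan([([.625,.0165,.15],down(1.62)),([.625,.0165,.085],down(1.62))])
E
```

```text
time 1.2
qpos [1.02, 0.333, 0.04, 1.465, -0.013, 1.343, -0.059]
ee_pos [0.284, -0.585, 0.231]
orientation [-3.142, 0.0, 0.452]
finger_gap 0.085
finger_force 0.0
contact_force [1.102, -0.219, -0.511]
wrist cab_drawer0_handle []
xyz [2.847, -1.96, 0.407] a [-0.0, -0.0, -0.372]
xyz [0.0, -0.0, 0.325] a [0.0, 0.0, 0.0]
```

View pics/w1.png

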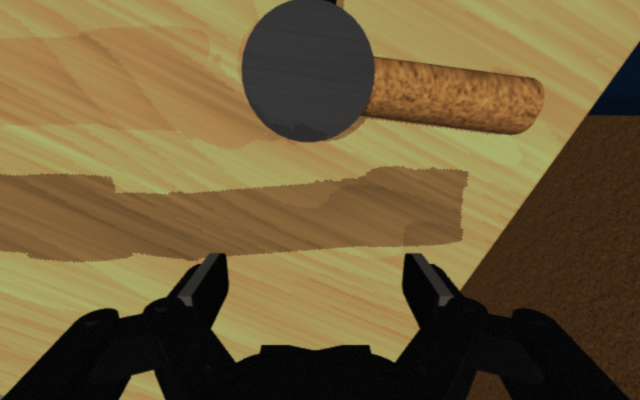

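The calls were refused because some keys were missing. The wrist view shows only the mallet at (310,70), so the arm has not moved.

>>> {"name": "servo_tool", "arguments": {"rows": [{"x": 0.93,"y": -0.466,"z": 0,"ax": 0,"ay": 0,"az": -0.11,"grip": -0.5},{"x": 0.93,"y": -0.466,"z": 0,"ax": 0,"ay": 0,"az": -0.11,"grip": -0.5},{"x": 0.93,"y": -0.466,"z": 0,"ax": 0,"ay": 0,"az": -0.11,"grip": -0.5},{"x": 0.93,"y": -0.466,"z": 0,"ax": 0,"ay": 0,"az": -0.11,"grip": -0.5},{"x": 0.93,"y": -0.466,"z": 0,"ax": 0,"ay": 0,"az": -0.11,"grip": -0.5},{"x": 0.93,"y": -0.466,"z": 0,"ax": 0,"ay": 0,"az": -0.11,"grip": -0.5},{"x": 0.93,"y": -0.466,"z": 0,"ax": 0,"ay": 0,"az": -0.11,"grip": -0.5},{"x": 0.93,"y": -0.466,"z": 0,"ax": 0,"ay": 0,"az": -0.11,"grip": -0.5}]}}

```text
time: 2.3
ee_pos: [0.4096, -0.4207, 0.2312]
orientation: [-3.141, 0.0, 0.795]
contact_force: [-0.7, -0.6, -0.2]
finger_gap: 0.0214
finger_force: 0.0
```

>>> {"name": "servo_tool", "arguments": {"rows": [{"x": 1,"y": -0.16,"z": 0,"ax": 0,"ay": 0,"az": -0.11,"grip": -0.5},{"x": 1,"y": -0.16,"z": 0,"ax": 0,"ay": 0,"az": -0.11,"grip": -0.5},{"x": 1,"y": -0.16,"z": 0,"ax": 0,"ay": 0,"az": -0.11,"grip": -0.5},{"x": 1,"y": -0.16,"z": 0,"ax": 0,"ay": 0,"az": -0.11,"grip": -0.5},{"x": 1,"y": -0.16,"z": 0,"ax": 0,"ay": 0,"az": -0.11,"grip": -0.5},{"x": 1,"y": -0.16,"z": 0,"ax": 0,"ay": 0,"az": -0.11,"grip": -0.5},{"x": 1,"y": -0.16,"z": 0,"ax": 0,"ay": 0,"az": -0.11,"grip": -0.5},{"x": 1,"y": -0.16,"z": 0,"ax": 0,"ay": 0,"az": -0.11,"grip": -0.5}]}}

```text
time: 3.3
ee_pos: [0.5267, -0.2553, 0.2313]
orientation: [-3.142, 0.0, 1.141]
contact_force: [0.3, -0.5, -0.6]
finger_gap: 0.0214
finger_force: 0.0
```

```bash
python3 - <<'E'
from h import *
st(); snap('wrist','w2'); lm('hinge0','wrist')
plan([([.57,-.07,.2],down(1.45)),([.625,.0165,.15],down(1.62)),([.625,.0165,.085],down(1.62))])
E
```

```text
time 3.3
qpos [0.618, 0.219, -0.284, 1.615, 0.063, 1.316, -0.105]
ee_pos [0.527, -0.255, 0.231]
orientation [-3.142, 0.0, 1.141]
finger_gap 0.021
finger_force 0.0
contact_force [0.295, -0.542, -0.569]
wrist hinge0 [([0.546, -0.352, -0.002], 0.88), ([0.429, -0.315, -0.0], 0.87)]
xyz [0.93, -0.188, 0.157] a [0.0, 0.0, -0.098]
xyz [0.462, 0.221, 0.25] a [0.0, 0.0, -0.054]
xyz [0.0, -0.0, 0.325] a [0.0, 0.0, 0.0]
```

View pics/w2.png

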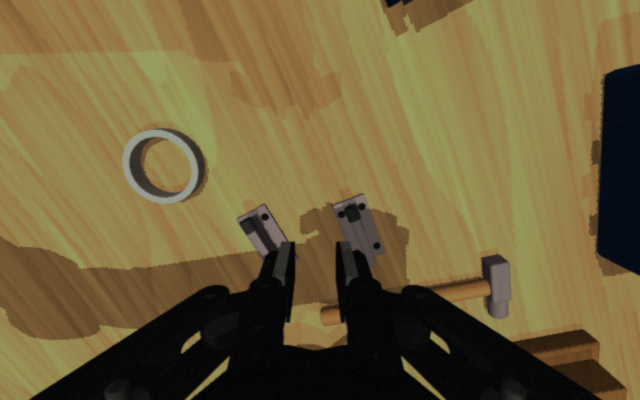

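The wrist view shows the tape at (163,166) and the two hinges at (265,235) and (357,225); the open gap of 21 mm suits the handle bar.

>>> {"name": "servo_tool", "arguments": {"rows": [{"x": 0.93,"y": -0.19,"z": 0.16,"ax": 0,"ay": 0,"az": -0.1,"grip": -0.5},{"x": 0.93,"y": -0.19,"z": 0.16,"ax": 0,"ay": 0,"az": -0.1,"grip": -0.5},{"x": 0.93,"y": -0.19,"z": 0.16,"ax": 0,"ay": 0,"az": -0.1,"grip": -0.5},{"x": 0.93,"y": -0.19,"z": 0.16,"ax": 0,"ay": 0,"az": -0.1,"grip": -0.5},{"x": 0.93,"y": -0.19,"z": 0.16,"ax": 0,"ay": 0,"az": -0.1,"grip": -0.5},{"x": 0.93,"y": -0.19,"z": 0.16,"ax": 0,"ay": 0,"az": -0.1,"grip": -0.5},{"x": 0.93,"y": -0.19,"z": 0.16,"ax": 0,"ay": 0,"az": -0.1,"grip": -0.5},{"x": 0.93,"y": -0.19,"z": 0.16,"ax": 0,"ay": 0,"az": -0.1,"grip": -0.5}]}}

```text
time: 4.4
ee_pos: [0.5698, -0.0702, 0.1994]
orientation: [3.141, 0.0, 1.456]
contact_force: [-0.2, 0.6, -0.6]
finger_gap: 0.021
finger_force: 0.0
```

```bash
python3 - <<'E'
from h import *
st(); snap('wrist','w3'); lm('cab_drawer0_handle','wrist')
plan([([.625,.0165,.15],down(1.62)),([.625,.0165,.085],down(1.62))])
E
```

```text
time 4.4
qpos [0.421, 0.231, -0.436, 1.679, 0.102, 1.254, -0.152]
ee_pos [0.57, -0.07, 0.199]
orientation [3.141, 0.0, 1.456]
finger_gap 0.021
finger_force 0.0
contact_force [-0.184, 0.612, -0.59]
wrist cab_drawer0_handle [([0.626, 0.013, 0.079], 0.69)]
xyz [0.46, 0.225, 0.247] a [0.0, 0.0, -0.052]
xyz [0.0, -0.0, 0.325] a [0.0, 0.0, 0.0]
```

View pics/w3.png

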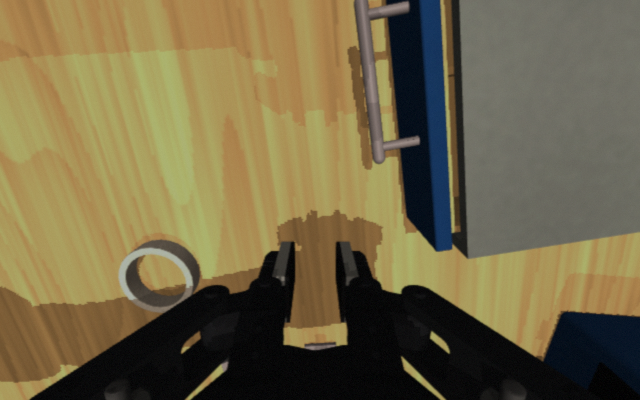

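The bar runs from about (362,3) to (379,155) and continues beyond the top of the picture.

```bash
python3 - <<'E'
from h import *
a,b=ray('wrist',363.5,10,.08),ray('wrist',378,155,.08); print(a,b); d=a-b; yaw=np.arctan2(-d[0],d[1]); print(yaw)
f=lambda u,v:ray('wrist',u,v,.118)
p,q=f(458,10),f(468,250);d=p-q;print(p,q,np.arctan2(-d[0],d[1]))
u=d[:2]/np.linalg.norm(d[:2])
t=.05; m=a+(b-a)*((0.010-b[1])/(a[1]-b[1]) and 1-((0.010-b[1])/(a[1]-b[1])))
print('bar at y=.01',m)
E
```

```text
[0.62377888 0.07331012 0.08      ] [ 0.62886281 -0.0394756   0.08      ]
0.04504545620475935
[0.67901312 0.05612084 0.118     ] [ 0.69129233 -0.12029179  0.118     ] 0.06949293448283253
bar at y=.01 [0.62663265 0.01       0.08      ]
```

>>> {"name": "servo_tool", "arguments": {"rows": [{"x": 0.46,"y": 0.225,"z": 0.2,"ax": 0,"ay": 0,"az": -0.052,"grip": -0.5},{"x": 0.46,"y": 0.225,"z": 0.2,"ax": 0,"ay": 0,"az": -0.052,"grip": -0.5},{"x": 0.46,"y": 0.225,"z": 0.2,"ax": 0,"ay": 0,"az": -0.052,"grip": -0.5},{"x": 0.46,"y": 0.225,"z": 0.2,"ax": 0,"ay": 0,"az": -0.052,"grip": -0.5},{"x": 0.46,"y": 0.225,"z": 0.35,"ax": 0,"ay": 0,"az": -0.052,"grip": -0.5},{"x": 0.46,"y": 0.225,"z": 0.48,"ax": 0,"ay": 0,"az": -0.052,"grip": -0.5},{"x": 0.46,"y": 0.225,"z": 0.58,"ax": 0,"ay": 0,"az": -0.052,"grip": -0.5},{"x": 0.46,"y": 0.225,"z": 0.66,"ax": 0,"ay": 0,"az": -0.052,"grip": -0.5}]}}

```text
time: 5.5
ee_pos: [0.625, 0.0161, 0.0669]
orientation: [3.141, 0.0, 1.619]
contact_force: [-0.3, 0.4, 0.3]
finger_gap: 0.0214
finger_force: 0.0
```

>>> {"name": "servo_tool", "arguments": {"newtons": 40, "rows": [{"x": 0,"y": 0,"z": 0,"ax": 0,"ay": 0,"az": 0,"grip": -1},{"x": 0,"y": 0,"z": 0,"ax": 0,"ay": 0,"az": 0,"grip": -1},{"x": 0,"y": 0,"z": 0,"ax": 0,"ay": 0,"az": 0,"grip": -1},{"x": 0,"y": 0,"z": 0,"ax": 0,"ay": 0,"az": 0,"grip": -1},{"x": 0,"y": 0,"z": 0,"ax": 0,"ay": 0,"az": 0,"grip": -1},{"x": 0,"y": 0,"z": 0,"ax": 0,"ay": 0,"az": 0,"grip": -1},{"x": 0,"y": 0,"z": 0,"ax": 0,"ay": 0,"az": 0,"grip": -1},{"x": 0,"y": 0,"z": 0,"ax": 0,"ay": 0,"az": 0,"grip": -1}]}}

```text
time: 6.5
ee_pos: [0.6235, 0.0163, 0.0657]
orientation: [-3.138, 0.0, 1.62]
contact_force: [0.3, -2.6, -27.2]
finger_gap: 0.0094
finger_force: 38.6
```

```bash
python3 - <<'E'
from h import *
st(); p,R=pose()
y=.05
for s in (.1,.188): plan([(p+np.array([-s*np.cos(y),-s*np.sin(y),0]),R)])
E
```

```text
time 6.5
qpos [0.271, 0.461, -0.468, 1.687, 0.233, 1.053, -0.222]
ee_pos [0.623, 0.016, 0.066]
orientation [-3.138, 0.0, 1.62]
finger_gap 0.009
finger_force 38.602
contact_force [0.336, -2.574, -27.203]
xyz [-0.0, -0.5, 0.002] a [0.0, 0.0, 0.0]
xyz [-0.001, -0.94, 0.003] a [0.0, 0.0, 0.0]
```

>>> {"name": "servo_tool", "arguments": {"newtons": 20, "rows": [{"x": 0,"y": 0,"z": 0.01,"ax": 0,"ay": 0,"az": 0,"grip": -1},{"x": 0,"y": -0.1,"z": 0.01,"ax": 0,"ay": 0,"az": 0,"grip": -1},{"x": 0,"y": -0.25,"z": 0.01,"ax": 0,"ay": 0,"az": 0,"grip": -1},{"x": 0,"y": -0.4,"z": 0.01,"ax": 0,"ay": 0,"az": 0,"grip": -1},{"x": 0,"y": -0.55,"z": 0.01,"ax": 0,"ay": 0,"az": 0,"grip": -1},{"x": 0,"y": -0.7,"z": 0.01,"ax": 0,"ay": 0,"az": 0,"grip": -1},{"x": 0,"y": -0.83,"z": 0.01,"ax": 0,"ay": 0,"az": 0,"grip": -1},{"x": 0,"y": -0.93,"z": 0.01,"ax": 0,"ay": 0,"az": 0,"grip": -1}]}}

```text
time: 7.5
ee_pos: [0.4422, 0.0057, 0.0667]
orientation: [3.132, 0.003, 1.619]
contact_force: [60.7, -2.0, -49.9]
finger_gap: 0.0092
finger_force: 37.0
```

>>> {"name": "servo_tool", "arguments": {"rows": [{"x": 0,"y": -0.01,"z": 0,"ax": 0,"ay": 0,"az": 0,"grip": -1},{"x": 0,"y": -0.02,"z": 0,"ax": 0,"ay": 0,"az": 0,"grip": -1},{"x": 0,"y": -0.03,"z": 0,"ax": 0,"ay": 0,"az": 0,"grip": -1},{"x": 0,"y": -0.035,"z": 0,"ax": 0,"ay": 0,"az": 0,"grip": -1},{"x": 0,"y": -0.04,"z": 0,"ax": 0,"ay": 0,"az": 0,"grip": -1},{"x": 0,"y": -0.04,"z": 0,"ax": 0,"ay": 0,"az": 0,"grip": -1},{"x": 0,"y": -0.04,"z": 0,"ax": 0,"ay": 0,"az": 0,"grip": -1},{"x": 0,"y": -0.04,"z": 0,"ax": 0,"ay": 0,"az": 0,"grip": -1}]}}

```text
time: 8.5
ee_pos: [0.4424, 0.0069, 0.0691]
orientation: [3.118, 0.001, 1.62]
contact_force: [43.8, -8.5, -43.4]
finger_gap: 0.0095
finger_force: 34.5
```

```bash
python3 - <<'E'
from h import *
st(); snap('top','t1')
for q in ['cab_drawer0_handle','nut_bay','hinge_bay','cup','hinge0']: lm(q,'top')
E
```

```text
time 8.5
qpos [0.401, 0.091, -0.534, 2.13, 0.062, 0.911, -0.118]
ee_pos [0.442, 0.007, 0.069]
orientation [3.118, 0.001, 1.62]
finger_gap 0.009
finger_force 34.518
contact_force [43.759, -8.541, -43.433]
top cab_drawer0_handle []
top nut_bay []
top hinge_bay [([0.506, -0.059, 0.02], 0.72), ([0.553, 0.361, 0.022], 0.16)]
top cup [([0.565, 0.355, 0.004], 0.63)]
top hinge0 [([0.43, -0.317, 0.003], 0.97), ([0.546, -0.351, 0.001], 0.57)]
```

View pics/t1.png

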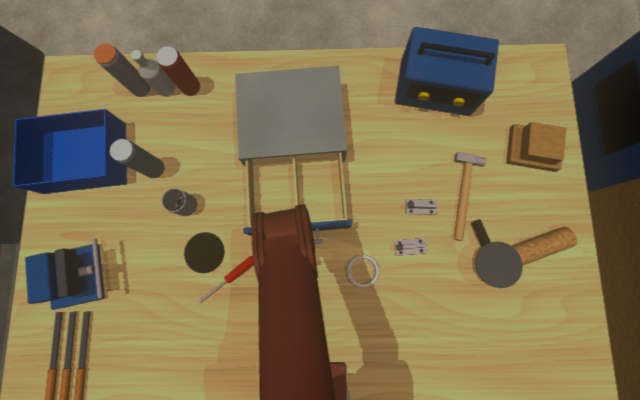

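>>> {"name": "servo_tool", "arguments": {"rows": [{"x": 0,"y": 0.03,"z": 0,"ax": 0,"ay": 0,"az": 0,"grip": -1},{"x": 0,"y": 0.03,"z": 0,"ax": 0,"ay": 0,"az": 0,"grip": -1},{"x": 0,"y": 0.03,"z": 0,"ax": 0,"ay": 0,"az": 0,"grip": -0.5},{"x": 0,"y": 0.03,"z": 0,"ax": 0,"ay": 0,"az": 0,"grip": -0.5},{"x": 0,"y": 0.03,"z": 0,"ax": 0,"ay": 0,"az": 0,"grip": -0.5},{"x": 0,"y": 0.03,"z": 0,"ax": 0,"ay": 0,"az": 0,"grip": -0.5},{"x": 0,"y": 0.03,"z": 0,"ax": 0,"ay": 0,"az": 0,"grip": -0.5},{"x": 0,"y": 0.03,"z": 0,"ax": 0,"ay": 0,"az": 0,"grip": -0.5}]}}

```text
time: 9.8
ee_pos: [0.4374, 0.0078, 0.0654]
orientation: [3.141, -0.0, 1.621]
contact_force: [1.3, 0.9, 1.5]
finger_gap: 0.0215
finger_force: 0.6
```

```bash
python3 - <<'E'
from h import *
st()
E
```

```text
time 9.8
qpos [0.397, 0.105, -0.534, 2.125, 0.066, 0.927, -0.124]
ee_pos [0.437, 0.008, 0.065]
orientation [3.141, -0.0, 1.621]
finger_gap 0.022
finger_force 0.6
contact_force [1.273, 0.857, 1.513]
```

>>> {"name": "servo_tool", "arguments": {"rows": [{"x": 0,"y": -0.01,"z": 0,"ax": 0,"ay": 0,"az": 0,"grip": -0.5},{"x": 0,"y": -0.02,"z": 0,"ax": 0,"ay": 0,"az": 0,"grip": -0.5},{"x": 0,"y": -0.03,"z": 0,"ax": 0,"ay": 0,"az": 0,"grip": -0.5},{"x": 0,"y": -0.03,"z": 0,"ax": 0,"ay": 0,"az": 0,"grip": -0.5},{"x": 0,"y": -0.03,"z": 0,"ax": 0,"ay": 0,"az": 0,"grip": -0.5},{"x": 0,"y": -0.03,"z": 0,"ax": 0,"ay": 0,"az": 0,"grip": -0.5},{"x": 0,"y": -0.03,"z": 0,"ax": 0,"ay": 0,"az": 0,"grip": -0.5},{"x": 0,"y": -0.03,"z": 0,"ax": 0,"ay": 0,"az": 0,"grip": -0.5}]}}

```text
time: 10.8
ee_pos: [0.437, 0.0079, 0.067]
orientation: [3.13, -0.001, 1.621]
contact_force: [22.6, 1.3, -13.1]
finger_gap: 0.0217
finger_force: 11.5
```

```bash
python3 - <<'E'
from h import *
st()
E
```

```text
time 10.8
qpos [0.4, 0.092, -0.535, 2.134, 0.059, 0.917, -0.118]
ee_pos [0.437, 0.008, 0.067]
orientation [3.13, -0.001, 1.621]
finger_gap 0.022
finger_force 11.508
contact_force [22.625, 1.273, -13.099]
```

```bash
cat >> h.py <<'E'
Z=np.array([0,0,1.])
def side(p,phi=1.62,roll=0):
    "tool z horizontal heading phi (rad), p below horizontal; roll about tool z"
    return down(phi)*Ro.from_euler('y',np.pi/2-p)*Ro.from_euler('z',roll)
def tz(R): return R.apply(Z)
E
python3 - <<'E'
from h import *
p,R=pose(); S=side(np.pi/6); print(tz(S),S.apply([1,0,0]),S.apply([0,1,0]))
tin=np.array([.563,.353,.06]); g=tin+.026*tz(S)
plan([(p+[0.002,0,.19],R),([.5,.12,.3],S),(g-.13*tz(S),S),(g,S)])
E
```

```text
[-0.04259444  0.86497729 -0.5       ] [-0.02459191  0.49939487  0.8660254 ] [9.98789743e-01 4.91838219e-02 1.66533454e-16]
xyz [0.0, 0.021, -0.95] a [0.0, 0.0, 0.0]
xyz [0.545, 0.335, -0.211] a [0.003, 0.333, 0.002]
xyz [-0.465, 0.372, 1.074] a [0.0, 0.0, 0.0]
xyz [-0.0, -0.0, 0.65] a [0.0, 0.0, 0.0]
```

>>> {"name": "servo_tool", "arguments": {"rows": [{"x": 0,"y": 0.03,"z": 0,"ax": 0,"ay": 0,"az": 0,"grip": -0.5},{"x": 0,"y": 0.03,"z": 0,"ax": 0,"ay": 0,"az": 0,"grip": -0.5},{"x": 0,"y": 0.03,"z": -0.2,"ax": 0,"ay": 0,"az": 0,"grip": -0.5},{"x": 0,"y": 0.03,"z": -0.4,"ax": 0,"ay": 0,"az": 0,"grip": -0.5},{"x": 0,"y": 0.03,"z": -0.95,"ax": 0,"ay": 0,"az": 0,"grip": 1},{"x": 0,"y": 0.03,"z": -0.95,"ax": 0,"ay": 0,"az": 0,"grip": 1},{"x": 0,"y": 0.03,"z": -0.95,"ax": 0,"ay": 0,"az": 0,"grip": 1},{"x": 0,"y": 0.03,"z": -0.95,"ax": 0,"ay": 0,"az": 0,"grip": 1}]}}

```text
time: 11.8
ee_pos: [0.4364, 0.0076, 0.2544]
orientation: [-3.14, 0.0, 1.62]
contact_force: [-0.9, -0.0, -0.3]
finger_gap: 0.085
finger_force: 0.0
```

>>> {"name": "servo_tool", "arguments": {"rows": [{"x": 0.55,"y": 0.33,"z": -0.21,"ax": 0,"ay": 0.333,"az": 0,"grip": 1},{"x": 0.55,"y": 0.33,"z": -0.21,"ax": 0,"ay": 0.333,"az": 0,"grip": 1},{"x": 0.55,"y": 0.33,"z": -0.21,"ax": 0,"ay": 0.333,"az": 0,"grip": 1},{"x": 0.55,"y": 0.33,"z": -0.21,"ax": 0,"ay": 0.333,"az": 0,"grip": 1},{"x": 0.55,"y": 0.33,"z": -0.21,"ax": 0,"ay": 0.333,"az": 0,"grip": 1},{"x": 0.55,"y": 0.33,"z": -0.21,"ax": 0,"ay": 0.333,"az": 0,"grip": 1},{"x": 0.55,"y": 0.33,"z": -0.21,"ax": 0,"ay": 0.333,"az": 0,"grip": 1},{"x": 0.55,"y": 0.33,"z": -0.21,"ax": 0,"ay": 0.333,"az": 0,"grip": 1}]}}

```text
time: 12.8
ee_pos: [0.4974, 0.1216, 0.2972]
orientation: [-3.14, -1.045, 1.62]
contact_force: [0.4, 0.3, 0.2]
finger_gap: 0.0856
finger_force: 0.0
```

```bash
python3 - <<'E'
from h import *
st(); bot.camera('scene'); bot.camera('top'); bot.camera('wrist')
for q in ['nut_bay','hinge_bay','cab_drawer0_handle']: lm(q,'top'); lm(q,'scene')
for c in ('top','scene','wrist'): lm('cup',c);lm('cup_rim',c)
S=side(np.pi/6)
tin=np.array([.563,.353,.06]); g=tin+.026*tz(S)
plan([(g-.13*tz(S),S),(g,S)])
E
```

```text
time 12.8
qpos [0.622, 0.247, -0.393, 1.836, -0.893, 1.515, 0.539]
ee_pos [0.497, 0.122, 0.297]
orientation [-3.14, -1.045, 1.62]
finger_gap 0.086
finger_force 0.0
contact_force [0.437, 0.269, 0.16]
top nut_bay [([0.495, 0.075, 0.023], 0.63)]
scene nut_bay [([0.494, 0.074, 0.019], 0.59), ([0.343, 0.221, -0.002], 0.16)]
top hinge_bay [([0.507, -0.06, 0.02], 0.7), ([0.341, 0.225, 0.003], 0.47)]
scene hinge_bay [([0.549, -0.347, -0.005], 0.58), ([0.568, -0.478, -0.002], 0.44)]
top cab_drawer0_handle [([0.447, 0.004, 0.084], 0.95), ([0.495, 0.075, 0.024], 0.7)]
scene cab_drawer0_handle [([0.44, 0.006, 0.083], 0.56), ([0.551, 0.359, 0.019], 0.28)]
top cup [([0.565, 0.356, 0.001], 0.63), ([0.577, -0.475, -0.0], 0.38)]
top cup_rim [([0.564, 0.354, 0.094], 0.88)]
scene cup [([0.564, 0.358, -0.002], 0.65)]
scene cup_rim [([0.565, 0.351, 0.094], 0.66)]
wrist cup [([0.566, 0.353, -0.001], 0.67)]
wrist cup_rim [([0.567, 0.354, 0.094], 0.91)]
xyz [-0.455, 0.384, 1.064] a [-0.0, 0.0, 0.0]
xyz [-0.0, -0.0, 0.65] a [0.0, 0.0, 0.0]
```

>>> {"name": "servo_tool", "arguments": {"rows": [{"x": -0.45,"y": 0.395,"z": 0.3,"ax": 0,"ay": 0,"az": 0,"grip": 1},{"x": -0.45,"y": 0.395,"z": 0.6,"ax": 0,"ay": 0,"az": 0,"grip": 1},{"x": -0.45,"y": 0.395,"z": 1,"ax": 0,"ay": 0,"az": 0,"grip": 1},{"x": -0.45,"y": 0.395,"z": 1,"ax": 0,"ay": 0,"az": 0,"grip": 1},{"x": -0.45,"y": 0.395,"z": 1,"ax": 0,"ay": 0,"az": 0,"grip": 1},{"x": -0.45,"y": 0.395,"z": 1,"ax": 0,"ay": 0,"az": 0,"grip": 1},{"x": -0.45,"y": 0.395,"z": 1,"ax": 0,"ay": 0,"az": 0,"grip": 1},{"x": -0.45,"y": 0.395,"z": 1,"ax": 0,"ay": 0,"az": 0,"grip": 1}]}}

```text
time: 14.55
ee_pos: [0.5711, 0.2514, 0.1199]
orientation: [3.139, -1.045, 1.621]
contact_force: [0.8, 0.0, -0.1]
finger_gap: 0.0854
finger_force: 0.0
```

```bash
python3 - <<'E'
from h import *
st(); snap('wrist','w4')
for q in ('cup','cup_rim'): lm(q,'wrist')
S=side(np.pi/6)
tin=np.array([.565,.3545,.06]); g=tin+.026*tz(S)
plan([(g,S)])
E
```

```text
time 14.55
qpos [0.409, 0.577, -0.466, 1.839, -0.938, 1.089, 0.644]
ee_pos [0.571, 0.251, 0.12]
orientation [3.139, -1.045, 1.621]
finger_gap 0.085
finger_force 0.0
contact_force [0.8, 0.01, -0.074]
wrist cup [([0.566, 0.351, 0.002], 0.95)]
wrist cup_rim [([0.566, 0.352, 0.093], 0.56)]
xyz [-0.001, -0.003, 0.723] a [0.0, 0.0, 0.0]
```

View pics/w4.png

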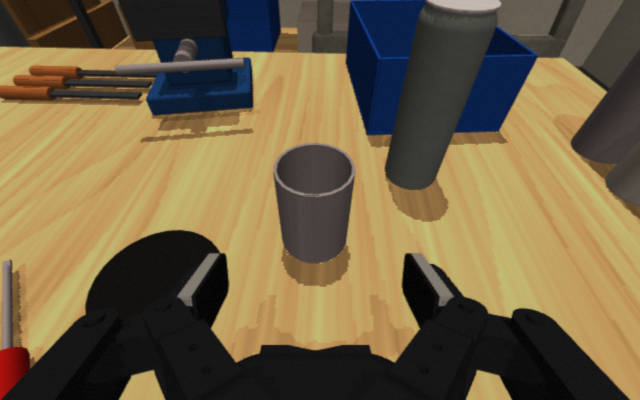

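The tin is centred between the fingers at (314,200), the bottle stands behind it to the right at (440,90), and the way in is clear.

>>> {"name": "servo_tool", "arguments": {"newtons": 40, "rows": [{"x": 0,"y": -0.003,"z": 0.15,"ax": 0,"ay": 0,"az": 0,"grip": 1},{"x": 0,"y": -0.003,"z": 0.3,"ax": 0,"ay": 0,"az": 0,"grip": 1},{"x": 0,"y": -0.003,"z": 0.45,"ax": 0,"ay": 0,"az": 0,"grip": 1},{"x": 0,"y": -0.003,"z": 0.55,"ax": 0,"ay": 0,"az": 0,"grip": 1},{"x": 0,"y": -0.003,"z": 0.65,"ax": 0,"ay": 0,"az": 0,"grip": 1},{"x": 0,"y": -0.003,"z": 0.71,"ax": 0,"ay": 0,"az": 0,"grip": 1},{"x": 0,"y": -0.003,"z": 0.71,"ax": 0,"ay": 0,"az": 0,"grip": 1},{"x": 0,"y": -0.003,"z": 0.71,"ax": 0,"ay": 0,"az": 0,"grip": 1}]}}

```text
time: 15.7
ee_pos: [0.5642, 0.3746, 0.0482]
orientation: [3.141, -1.046, 1.62]
contact_force: [0.1, 0.3, 0.5]
finger_gap: 0.0853
finger_force: 0.0
```

>>> {"name": "servo_tool", "arguments": {"rows": [{"x": 0,"y": 0,"z": 0,"ax": 0,"ay": 0,"az": 0,"grip": -1},{"x": 0,"y": 0,"z": 0,"ax": 0,"ay": 0,"az": 0,"grip": -1},{"x": 0,"y": 0,"z": 0,"ax": 0,"ay": 0,"az": 0,"grip": -1},{"x": 0,"y": 0,"z": 0,"ax": 0,"ay": 0,"az": 0,"grip": -1},{"x": 0,"y": 0,"z": 0,"ax": 0,"ay": 0,"az": 0,"grip": -1},{"x": 0,"y": 0,"z": 0,"ax": 0,"ay": 0,"az": 0,"grip": -1},{"x": 0,"y": 0,"z": 0,"ax": 0,"ay": 0,"az": 0,"grip": -1},{"x": 0,"y": 0,"z": 0,"ax": 0,"ay": 0,"az": 0,"grip": -1}]}}

```text
time: 16.7
ee_pos: [0.5644, 0.3748, 0.0486]
orientation: [3.14, -1.046, 1.621]
contact_force: [0.6, -5.0, 6.0]
finger_gap: 0.0673
finger_force: 45.4
```

```bash
python3 - <<'E'
from h import *
st(); p,R=pose(); 
plan([(p+[0,0,.15],R)])
E
```

```text
time 16.7
qpos [0.258, 0.713, -0.54, 1.857, -1.04, 0.837, 0.705]
ee_pos [0.564, 0.375, 0.049]
orientation [3.14, -1.046, 1.621]
finger_gap 0.067
finger_force 45.392
contact_force [0.643, -5.01, 6.015]
xyz [0.649, 0.001, -0.376] a [0.0, 0.0, 0.0]
```

```bash
cat > pour.py <<'E'
from h import *
yaw=.05; ex=np.array([np.cos(yaw),np.sin(yaw),0]); ey=np.array([-np.sin(yaw),np.cos(yaw),0])
N=np.array([.495,.0745,0])
def W(p,roll,bx,by,z):
    S=side(np.radians(p),1.62,np.radians(roll)); return (N+bx*ex+by*ey+[0,0,z]+.026*tz(S),S)
E
python3 - <<'E'
from pour import *
p,R=pose()
plan([(p+[0,0,.155],R),W(30,0,.08,.05,.215),W(10,0,.07,.012,.19),W(10,70,.07,.012,.18),W(10,140,.07,.012,.165)])
E
```

```text
xyz [0.671, 0.001, -0.388] a [0.0, 0.0, 0.0]
xyz [-0.568, -0.02, -0.965] a [0.0, 0.0, 0.0]
xyz [-0.159, -0.05, -0.11] a [-0.0, 0.111, 0.0]
xyz [-0.049, -0.0, 0.009] a [-0.0, -0.0, 0.389]
xyz [-0.025, 0.069, 0.013] a [0.0, 0.0, 0.389]
```

>>> {"name": "servo_tool", "arguments": {"rows": [{"x": 0.1,"y": 0,"z": -0.06,"ax": 0,"ay": 0,"az": 0,"grip": -1},{"x": 0.2,"y": 0,"z": -0.12,"ax": 0,"ay": 0,"az": 0,"grip": -1},{"x": 0.35,"y": 0,"z": -0.2,"ax": 0,"ay": 0,"az": 0,"grip": -1},{"x": 0.5,"y": 0,"z": -0.29,"ax": 0,"ay": 0,"az": 0,"grip": -1},{"x": 0.6,"y": 0,"z": -0.35,"ax": 0,"ay": 0,"az": 0,"grip": -1},{"x": 0.67,"y": 0,"z": -0.39,"ax": 0,"ay": 0,"az": 0,"grip": -1},{"x": 0.67,"y": 0,"z": -0.39,"ax": 0,"ay": 0,"az": 0,"grip": -1},{"x": 0.67,"y": 0,"z": -0.39,"ax": 0,"ay": 0,"az": 0,"grip": -1}]}}

```text
time: 17.7
ee_pos: [0.563, 0.3747, 0.2018]
orientation: [-3.138, -1.046, 1.618]
contact_force: [0.1, 0.0, -4.1]
finger_gap: 0.0677
finger_force: 46.1
```

>>> {"name": "servo_tool", "arguments": {"rows": [{"x": -0.08,"y": 0,"z": -0.12,"ax": 0,"ay": 0,"az": 0,"grip": -1},{"x": -0.16,"y": -0.01,"z": -0.27,"ax": 0,"ay": 0,"az": 0,"grip": -1},{"x": -0.26,"y": -0.01,"z": -0.44,"ax": 0,"ay": 0,"az": 0,"grip": -1},{"x": -0.36,"y": -0.02,"z": -0.61,"ax": 0,"ay": 0,"az": 0,"grip": -1},{"x": -0.46,"y": -0.02,"z": -0.78,"ax": 0,"ay": 0,"az": 0,"grip": -1},{"x": -0.53,"y": -0.02,"z": -0.9,"ax": 0,"ay": 0,"az": 0,"grip": -1},{"x": -0.57,"y": -0.02,"z": -0.965,"ax": 0,"ay": 0,"az": 0,"grip": -1},{"x": -0.57,"y": -0.02,"z": -0.965,"ax": 0,"ay": 0,"az": 0,"grip": -1}]}}

```text
time: 18.7
ee_pos: [0.5709, 0.1503, 0.2004]
orientation: [-3.14, -1.046, 1.617]
contact_force: [1.1, 0.7, -4.7]
finger_gap: 0.0676
finger_force: 46.1
```

>>> {"name": "servo_tool", "arguments": {"rows": [{"x": -0.04,"y": -0.01,"z": -0.03,"ax": 0,"ay": 0.02,"az": 0,"grip": -1},{"x": -0.07,"y": -0.02,"z": -0.05,"ax": 0,"ay": 0.045,"az": 0,"grip": -1},{"x": -0.1,"y": -0.03,"z": -0.07,"ax": 0,"ay": 0.07,"az": 0,"grip": -1},{"x": -0.13,"y": -0.04,"z": -0.09,"ax": 0,"ay": 0.095,"az": 0,"grip": -1},{"x": -0.16,"y": -0.05,"z": -0.11,"ax": 0,"ay": 0.111,"az": 0,"grip": -1},{"x": -0.16,"y": -0.05,"z": -0.11,"ax": 0,"ay": 0.111,"az": 0,"grip": -1},{"x": -0.16,"y": -0.05,"z": -0.11,"ax": 0,"ay": 0.111,"az": 0,"grip": -1},{"x": -0.16,"y": -0.05,"z": -0.11,"ax": 0,"ay": 0.111,"az": 0,"grip": -1}]}}

```text
time: 19.7
ee_pos: [0.5625, 0.1163, 0.1854]
orientation: [3.133, -1.394, 1.631]
contact_force: [0.4, 0.5, -3.5]
finger_gap: 0.0672
finger_force: 46.2
```

```bash
python3 - <<'E'
from pour import *
st(); snap('scene','s2'); lm('nut_bay','scene'); lm('cup_rim','scene'); lm('cup','scene')
plan([W(10,0,.07,.012,.19),W(10,70,.07,.012,.18),W(10,140,.07,.012,.165)])
E
```

```text
time 19.7
qpos [0.656, 0.713, -0.429, 1.744, -0.99, 1.499, 0.801]
ee_pos [0.563, 0.116, 0.185]
orientation [3.133, -1.394, 1.631]
finger_gap 0.067
finger_force 46.159
contact_force [0.417, 0.542, -3.497]
scene nut_bay [([0.491, 0.073, 0.021], 0.79)]
scene cup_rim [([0.562, 0.078, 0.223], 0.98)]
scene cup [([0.559, 0.114, 0.133], 0.7)]
xyz [0.003, 0.003, -0.001] a [-0.0, 0.001, 0.0]
xyz [-0.049, -0.0, 0.009] a [-0.0, -0.0, 0.389]
xyz [-0.025, 0.069, 0.013] a [0.0, 0.0, 0.389]
```

View pics/s2.png

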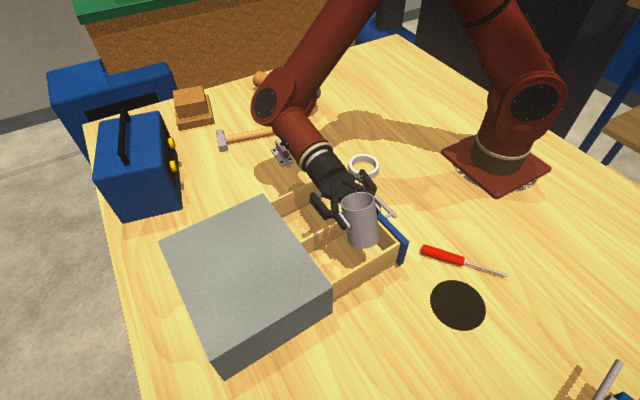

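The tin is held upright at (360,220) over the left bay, clear of the cabinet at (245,285). Rolling next.

>>> {"name": "servo_tool", "arguments": {"rows": [{"x": -0.01,"y": 0,"z": 0,"ax": 0,"ay": 0,"az": 0.055,"grip": -1},{"x": -0.02,"y": 0,"z": 0,"ax": 0,"ay": 0,"az": 0.11,"grip": -1},{"x": -0.03,"y": 0,"z": 0,"ax": 0,"ay": 0,"az": 0.165,"grip": -1},{"x": -0.04,"y": 0,"z": 0,"ax": 0,"ay": 0,"az": 0.22,"grip": -1},{"x": -0.05,"y": 0,"z": 0,"ax": 0,"ay": 0,"az": 0.275,"grip": -1},{"x": -0.05,"y": 0,"z": 0,"ax": 0,"ay": 0,"az": 0.33,"grip": -1},{"x": -0.05,"y": 0,"z": 0.01,"ax": 0,"ay": 0,"az": 0.389,"grip": -1},{"x": -0.05,"y": 0,"z": 0.01,"ax": 0,"ay": 0,"az": 0.389,"grip": -1}]}}

```text
time: 20.9
ee_pos: [0.5624, 0.116, 0.1744]
orientation: [-1.758, -0.344, 0.114]
contact_force: [-0.1, -0.1, -3.5]
finger_gap: 0.0672
finger_force: 46.2
```

```bash
python3 - <<'E'
from pour import *
st(); plan([W(10,140,.07,.012,.165),W(10,155,.07,.012,.165)])
E
```

```text
time 20.9
qpos [0.519, 0.7, -0.25, 1.752, -1.068, 1.562, -0.354]
ee_pos [0.562, 0.116, 0.174]
orientation [-1.758, -0.344, 0.114]
finger_gap 0.067
finger_force 46.172
contact_force [-0.146, -0.077, -3.526]
xyz [-0.021, 0.066, 0.01] a [0.001, 0.0, 0.389]
xyz [-0.0, -0.0, -0.0] a [0.0, -0.0, 0.083]
```

>>> {"name": "servo_tool", "arguments": {"rows": [{"x": 0,"y": 0.02,"z": 0,"ax": 0,"ay": 0,"az": 0.05,"grip": -1},{"x": -0.01,"y": 0.04,"z": 0,"ax": 0,"ay": 0,"az": 0.1,"grip": -1},{"x": -0.01,"y": 0.06,"z": 0.01,"ax": 0,"ay": 0,"az": 0.15,"grip": -1},{"x": -0.02,"y": 0.066,"z": 0.01,"ax": 0,"ay": 0,"az": 0.2,"grip": -1},{"x": -0.02,"y": 0.066,"z": 0.01,"ax": 0,"ay": 0,"az": 0.25,"grip": -1},{"x": -0.02,"y": 0.066,"z": 0.01,"ax": 0,"ay": 0,"az": 0.3,"grip": -1},{"x": -0.02,"y": 0.066,"z": 0.01,"ax": 0,"ay": 0,"az": 0.35,"grip": -1},{"x": -0.02,"y": 0.066,"z": 0.01,"ax": 0,"ay": 0,"az": 0.389,"grip": -1}]}}

```text
time: 21.9
ee_pos: [0.5633, 0.1152, 0.1605]
orientation: [-1.841, 0.854, -0.156]
contact_force: [0.4, -0.1, -3.9]
finger_gap: 0.0675
finger_force: 46.3
```

>>> {"name": "servo_tool", "arguments": {"rows": [{"x": 0,"y": 0,"z": 0,"ax": 0,"ay": 0,"az": 0.03,"grip": -1},{"x": 0,"y": 0,"z": 0,"ax": 0,"ay": 0,"az": 0.06,"grip": -1},{"x": 0,"y": 0,"z": 0,"ax": 0,"ay": 0,"az": 0.083,"grip": -1},{"x": 0,"y": 0,"z": 0,"ax": 0,"ay": 0,"az": 0.11,"grip": -1},{"x": 0,"y": 0,"z": 0,"ax": 0,"ay": 0,"az": 0.14,"grip": -1},{"x": 0,"y": 0,"z": 0,"ax": 0,"ay": 0,"az": 0.14,"grip": -1},{"x": 0,"y": 0,"z": 0,"ax": 0,"ay": 0,"az": 0.14,"grip": -1},{"x": 0,"y": 0,"z": 0,"ax": 0,"ay": 0,"az": 0.14,"grip": -1}]}}

```text
time: 22.9
ee_pos: [0.5632, 0.1152, 0.1605]
orientation: [-2.175, 1.258, -0.532]
contact_force: [-0.5, 0.2, -2.2]
finger_gap: 0.0675
finger_force: 46.8
```

```bash
python3 - <<'E'
from pour import *
st(); snap('top','t3'); snap('scene','s3');lm('nut0','scene'); lm('nut0','top')
a,b=[cv2.imread(f'pics/{c}3.png') for c in 'st']
cv2.imwrite('pics/c3.png',np.hstack([cv2.resize(a[150:350,240:440],(400,400)),cv2.resize(b[120:270,220:370],(400,400))]))
plan([W(10,70,.07,.012,.18),W(10,0,.07,.03,.2)])
E
```

```text
time 22.9
qpos [0.352, 0.709, -0.036, 1.758, -1.154, 1.642, -1.941]
ee_pos [0.563, 0.115, 0.161]
orientation [-2.175, 1.258, -0.532]
finger_gap 0.068
finger_force 46.764
contact_force [-0.492, 0.155, -2.161]
scene nut0 [([0.59, 0.03, 0.048], 0.56), ([0.657, 0.091, 0.032], 0.56), ([0.611, 0.05, 0.032], 0.55), ([0.606, 0.05, 0.039], 0.47), ([0.617, 0.025, 0.029], 0.41)]
top nut0 [([0.425, 0.295, -0.002], 0.36)]
xyz [-0.072, -0.018, -0.011] a [0.0, -0.0, -0.529]
xyz [0.039, -0.107, 0.071] a [0.0, 0.0, -0.389]
```

View pics/c3.png

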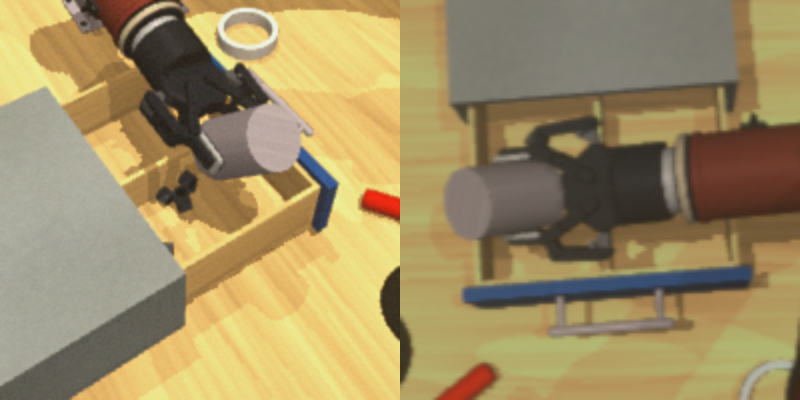

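Five or six dark nuts lie in the left bay, at about (175,190) of the left crop, and the tin is tipped mouth-down. Rolling it back upright.

```bash
cat >> pour.py <<'E'
MAT=np.array([.4225,.2925,0])
def M(z,phi=85,dx=0,dy=0):
    S=side(np.radians(30),np.radians(phi)); h=tz(S)*[1,1,0]; h/=np.linalg.norm(h)
    return (MAT+[dx,dy,z]+.0225*h,S)
E
python3 - <<'E'
from pour import *
plan([W(10,80,.07,.012,.185),W(10,0,.07,.03,.2),W(30,0,.07,.06,.215),(np.array([.5,.25,.21]),side(np.radians(30),np.radians(88))),M(.2),M(.053)])
E
```

```text
xyz [-0.096, -0.025, -0.016] a [0.0, -0.0, -0.473]
xyz [0.015, -0.088, 0.076] a [0.0, 0.0, -0.444]
xyz [0.055, -0.0, 0.127] a [0.0, -0.111, -0.0]
xyz [0.266, -0.282, 0.38] a [-0.023, 0.0, 0.013]
xyz [0.112, -0.389, 0.295] a [-0.014, 0.0, 0.008]
xyz [-0.637, -0.0, 0.368] a [0.0, 0.0, 0.0]
```

>>> {"name": "servo_tool", "arguments": {"rows": [{"x": -0.096,"y": -0.025,"z": -0.016,"ax": 0,"ay": 0,"az": -0.06,"grip": -1},{"x": -0.096,"y": -0.025,"z": -0.016,"ax": 0,"ay": 0,"az": -0.12,"grip": -1},{"x": -0.096,"y": -0.025,"z": -0.016,"ax": 0,"ay": 0,"az": -0.18,"grip": -1},{"x": -0.096,"y": -0.025,"z": -0.016,"ax": 0,"ay": 0,"az": -0.24,"grip": -1},{"x": -0.096,"y": -0.025,"z": -0.016,"ax": 0,"ay": 0,"az": -0.3,"grip": -1},{"x": -0.096,"y": -0.025,"z": -0.016,"ax": 0,"ay": 0,"az": -0.36,"grip": -1},{"x": -0.096,"y": -0.025,"z": -0.016,"ax": 0,"ay": 0,"az": -0.42,"grip": -1},{"x": -0.096,"y": -0.025,"z": -0.016,"ax": 0,"ay": 0,"az": -0.473,"grip": -1}]}}

```text
time: 24.1
ee_pos: [0.5631, 0.1155, 0.1805]
orientation: [-1.75, -0.176, 0.081]
contact_force: [-0.4, 1.1, -2.6]
finger_gap: 0.0672
finger_force: 46.7
```

>>> {"name": "servo_tool", "arguments": {"rows": [{"x": 0.015,"y": -0.088,"z": 0.076,"ax": 0,"ay": 0,"az": -0.06,"grip": -1},{"x": 0.015,"y": -0.088,"z": 0.076,"ax": 0,"ay": 0,"az": -0.12,"grip": -1},{"x": 0.015,"y": -0.088,"z": 0.076,"ax": 0,"ay": 0,"az": -0.18,"grip": -1},{"x": 0.015,"y": -0.088,"z": 0.076,"ax": 0,"ay": 0,"az": -0.24,"grip": -1},{"x": 0.015,"y": -0.088,"z": 0.076,"ax": 0,"ay": 0,"az": -0.3,"grip": -1},{"x": 0.015,"y": -0.088,"z": 0.076,"ax": 0,"ay": 0,"az": -0.36,"grip": -1},{"x": 0.015,"y": -0.088,"z": 0.076,"ax": 0,"ay": 0,"az": -0.42,"grip": -1},{"x": 0.015,"y": -0.088,"z": 0.076,"ax": 0,"ay": 0,"az": -0.444,"grip": -1}]}}

```text
time: 25.1
ee_pos: [0.5621, 0.1334, 0.1954]
orientation: [3.133, -1.395, 1.629]
contact_force: [-0.5, -0.8, -1.7]
finger_gap: 0.0674
finger_force: 46.7
```

>>> {"name": "servo_tool", "arguments": {"rows": [{"x": 0.055,"y": 0,"z": 0.127,"ax": 0,"ay": -0.03,"az": 0,"grip": -1},{"x": 0.055,"y": 0,"z": 0.127,"ax": 0,"ay": -0.06,"az": 0,"grip": -1},{"x": 0.055,"y": 0,"z": 0.127,"ax": 0,"ay": -0.09,"az": 0,"grip": -1},{"x": 0.055,"y": 0,"z": 0.127,"ax": 0,"ay": -0.111,"az": 0,"grip": -1},{"x": 0.055,"y": 0,"z": 0.127,"ax": 0,"ay": -0.111,"az": 0,"grip": -1},{"x": 0.055,"y": 0,"z": 0.127,"ax": 0,"ay": -0.111,"az": 0,"grip": -1},{"x": 0.055,"y": 0,"z": 0.127,"ax": 0,"ay": -0.111,"az": 0,"grip": -1},{"x": 0.055,"y": 0,"z": 0.127,"ax": 0,"ay": -0.111,"az": 0,"grip": -1}]}}

```text
time: 26.1
ee_pos: [0.5608, 0.1601, 0.2012]
orientation: [-3.133, -1.047, 1.612]
contact_force: [1.0, -0.5, -2.1]
finger_gap: 0.0674
finger_force: 46.7
```

```bash
python3 - <<'E'
from pour import *
st()
plan([(np.array([.5,.25,.21]),side(np.radians(30),np.radians(88))),M(.2),M(.053)])
E
```

```text
time 26.1
qpos [0.499, 0.454, -0.384, 1.791, -0.891, 1.326, 0.592]
ee_pos [0.561, 0.16, 0.201]
orientation [-3.133, -1.047, 1.612]
finger_gap 0.067
finger_force 46.699
contact_force [0.972, -0.482, -2.08]
xyz [0.269, -0.282, 0.38] a [-0.024, 0.0, 0.012]
xyz [0.112, -0.389, 0.295] a [-0.014, 0.0, 0.008]
xyz [-0.637, -0.0, 0.368] a [0.0, 0.0, 0.0]
```

>>> {"name": "servo_tool", "arguments": {"rows": [{"x": 0.27,"y": -0.28,"z": 0.38,"ax": -0.024,"ay": 0,"az": 0.012,"grip": -1},{"x": 0.27,"y": -0.28,"z": 0.38,"ax": -0.024,"ay": 0,"az": 0.012,"grip": -1},{"x": 0.27,"y": -0.28,"z": 0.38,"ax": -0.024,"ay": 0,"az": 0.012,"grip": -1},{"x": 0.27,"y": -0.28,"z": 0.38,"ax": -0.024,"ay": 0,"az": 0.012,"grip": -1},{"x": 0.38,"y": -0.67,"z": 0.67,"ax": -0.038,"ay": 0,"az": 0.02,"grip": -1},{"x": 0.38,"y": -0.67,"z": 0.67,"ax": -0.038,"ay": 0,"az": 0.02,"grip": -1},{"x": 0.38,"y": -0.67,"z": 0.67,"ax": -0.038,"ay": 0,"az": 0.02,"grip": -1},{"x": 0.38,"y": -0.67,"z": 0.67,"ax": -0.038,"ay": 0,"az": 0.02,"grip": -1}]}}

```text
time: 27.1
ee_pos: [0.4212, 0.3069, 0.2013]
orientation: [3.135, -1.046, 1.489]
contact_force: [1.0, -0.7, -2.1]
finger_gap: 0.0676
finger_force: 46.7
```

```bash
python3 - <<'E'
from pour import *
st()
for c in ('top','scene'): snap(c,c[0]+'4'); lm('cup_rim',c); lm('cup',c); lm('mat',c); lm('nut0',c)
a,b=[cv2.imread(f'pics/{c}4.png') for c in 'st']
cv2.imwrite('pics/c4.png',np.hstack([cv2.resize(a[150:350,280:480],(400,400),interpolation=2),cv2.resize(b[130:280,170:320],(400,400),interpolation=2)]))
plan([M(.2),M(.053)])
E
```

```text
time 27.1
qpos [0.439, 0.093, -0.548, 2.255, -1.249, 1.052, 0.633]
ee_pos [0.421, 0.307, 0.201]
orientation [3.135, -1.046, 1.489]
finger_gap 0.068
finger_force 46.73
contact_force [0.975, -0.745, -2.1]
top cup_rim [([0.416, 0.283, 0.247], 0.6), ([0.587, 0.026, 0.047], 0.17)]
top cup [([0.417, 0.287, 0.155], 0.87)]
top mat []
top nut0 [([0.667, 0.039, 0.036], 0.56), ([0.605, 0.05, 0.036], 0.46), ([0.62, 0.024, 0.032], 0.43), ([0.659, 0.09, 0.035], 0.42), ([0.589, 0.028, 0.042], 0.4)]
scene cup_rim [([0.42, 0.285, 0.247], 0.84)]
scene cup [([0.416, 0.291, 0.153], 0.64), ([0.491, 0.075, 0.022], 0.25)]
scene mat [([0.423, 0.293, -0.006], 0.58)]
scene nut0 [([0.657, 0.091, 0.032], 0.58), ([0.589, 0.026, 0.05], 0.48), ([0.621, 0.024, 0.03], 0.46), ([0.61, 0.051, 0.029], 0.45), ([0.605, 0.05, 0.038], 0.37)]
xyz [0.015, 0.021, 0.035] a [-0.0, 0.0, 0.001]
xyz [-0.637, -0.0, 0.368] a [0.0, 0.0, 0.0]
```

View pics/c4.png

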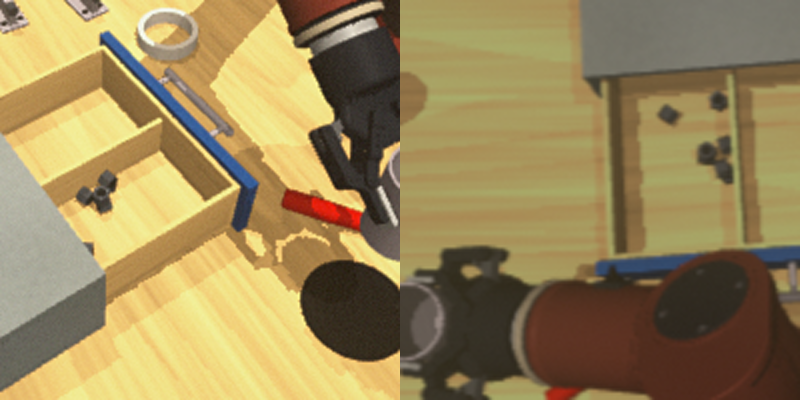

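Six nuts lie in the left bay, around (715,150) and (670,115) in the right crop, and the tin's interior at (425,320) looks empty. Next I lower the tin onto the mat.

>>> {"name": "servo_tool", "arguments": {"rows": [{"x": 0.0,"y": 0.019,"z": 0.04,"ax": 0,"ay": 0,"az": 0,"grip": -1},{"x": -0.15,"y": 0.019,"z": 0.12,"ax": 0,"ay": 0,"az": 0,"grip": -1},{"x": -0.3,"y": 0.019,"z": 0.21,"ax": 0,"ay": 0,"az": 0,"grip": -1},{"x": -0.42,"y": 0.019,"z": 0.28,"ax": 0,"ay": 0,"az": 0,"grip": -1},{"x": -0.52,"y": 0.019,"z": 0.337,"ax": 0,"ay": 0,"az": 0,"grip": -1},{"x": -0.58,"y": 0.019,"z": 0.372,"ax": 0,"ay": 0,"az": 0,"grip": -1},{"x": -0.61,"y": 0.019,"z": 0.39,"ax": 0,"ay": 0,"az": 0,"grip": -1},{"x": -0.61,"y": 0.019,"z": 0.39,"ax": 0,"ay": 0,"az": 0,"grip": -1}]}}

```text
time: 28.6
ee_pos: [0.4242, 0.314, 0.0561]
orientation: [3.138, -1.046, 1.488]
contact_force: [-0.3, -0.5, -1.2]
finger_gap: 0.0671
finger_force: 46.7
```

```bash
python3 - <<'E'
from pour import *
st()
for c in ('top','scene'): bot.camera(c); lm('cup_rim',c); lm('cup',c); lm('mat',c)
plan([M(.051)])
E
```

```text
time 28.6
qpos [0.401, 0.459, -0.55, 2.294, -1.361, 0.814, 1.01]
ee_pos [0.424, 0.314, 0.056]
orientation [3.138, -1.046, 1.488]
finger_gap 0.067
finger_force 46.735
contact_force [-0.339, -0.458, -1.167]
top cup_rim [([0.418, 0.296, 0.103], 0.56)]
top cup [([0.423, 0.294, 0.013], 0.66)]
top mat []
scene cup_rim [([0.42, 0.293, 0.101], 0.67)]
scene cup [([0.42, 0.297, 0.008], 0.71)]
scene mat [([0.42, 0.292, -0.003], 0.93)]
xyz [-0.021, 0.0, 0.019] a [0.0, 0.0, 0.001]
```

>>> {"name": "servo_tool", "arguments": {"rows": [{"x": -0.021,"y": 0.006,"z": 0.006,"ax": 0,"ay": 0,"az": 0,"grip": -1},{"x": -0.021,"y": 0.006,"z": 0.006,"ax": 0,"ay": 0,"az": 0,"grip": -1},{"x": -0.021,"y": 0.006,"z": 0.006,"ax": 0,"ay": 0,"az": 0,"grip": 0.7},{"x": -0.021,"y": 0.006,"z": 0.006,"ax": 0,"ay": 0,"az": 0,"grip": 1},{"x": -0.021,"y": 0.006,"z": 0.006,"ax": 0,"ay": 0,"az": 0,"grip": 1},{"x": -0.021,"y": 0.006,"z": 0.006,"ax": 0,"ay": 0,"az": 0,"grip": 1},{"x": -0.021,"y": 0.006,"z": 0.006,"ax": 0,"ay": 0,"az": 0,"grip": 1},{"x": -0.021,"y": 0.006,"z": 0.006,"ax": 0,"ay": 0,"az": 0,"grip": 1}]}}

```text
time: 30.0
ee_pos: [0.4252, 0.3126, 0.052]
orientation: [3.137, -1.046, 1.489]
contact_force: [0.4, 0.3, 0.1]
finger_gap: 0.0854
finger_force: 0.0
```

>>> {"name": "servo_tool", "arguments": {"rows": [{"x": 0,"y": 0,"z": -0.1,"ax": 0,"ay": 0,"az": 0,"grip": 1},{"x": 0,"y": 0,"z": -0.2,"ax": 0,"ay": 0,"az": 0,"grip": 1},{"x": 0,"y": 0,"z": -0.32,"ax": 0,"ay": 0,"az": 0,"grip": 1},{"x": 0,"y": 0,"z": -0.45,"ax": 0,"ay": 0,"az": 0,"grip": 1},{"x": 0.1,"y": 0,"z": -0.6,"ax": 0,"ay": 0,"az": 0,"grip": 1},{"x": 0.3,"y": 0,"z": -0.7,"ax": 0,"ay": 0,"az": 0,"grip": 1},{"x": 0.5,"y": 0,"z": -0.8,"ax": 0,"ay": 0,"az": 0,"grip": 1},{"x": 0.5,"y": 0,"z": -0.8,"ax": 0,"ay": 0,"az": 0,"grip": 1}]}}

```text
time: 31.0
ee_pos: [0.4184, 0.2246, 0.2212]
orientation: [3.125, -1.045, 1.499]
contact_force: [0.2, 0.1, -0.8]
finger_gap: 0.0856
finger_force: 0.0
```

```bash
python3 - <<'E'
from pour import *
st()
for c in ('top','scene'): snap(c,c[0]+'5'); lm('cup_rim',c); lm('cup',c); lm('mat',c); lm('hinge0',c)
plan([([.42,.0,.3],down(1.5)),([.45,-.2,.26],down(1.2)),([.47,-.31,.22],down(1.2))])
E
```

```text
time 31.0
qpos [0.555, 0.061, -0.45, 2.229, -1.126, 1.231, 0.649]
ee_pos [0.418, 0.225, 0.221]
orientation [3.125, -1.045, 1.499]
finger_gap 0.086
finger_force 0.0
contact_force [0.155, 0.084, -0.83]
top cup_rim [([0.587, 0.028, 0.044], 0.66), ([0.419, 0.293, 0.1], 0.56)]
top cup [([0.424, 0.293, 0.006], 0.77), ([0.492, 0.073, 0.024], 0.32)]
top mat [([0.42, 0.291, -0.001], 0.92)]
top hinge0 [([0.546, -0.349, 0.003], 0.97), ([0.432, -0.31, -0.001], 0.82)]
scene cup_rim [([0.424, 0.288, 0.096], 0.77)]
scene cup [([0.422, 0.292, 0.002], 0.88)]
scene mat [([0.42, 0.294, -0.007], 0.97)]
scene hinge0 [([0.552, -0.348, -0.002], 0.84), ([0.432, -0.316, -0.002], 0.54)]
xyz [-0.206, 0.111, -1.172] a [0.003, -0.333, -0.004]
xyz [-0.987, 0.22, 0.2] a [0.0, -0.0, 0.095]
xyz [-0.476, 0.293, 0.2] a [0.0, 0.0, 0.0]
```

>>> {"name": "servo_tool", "arguments": {"rows": [{"x": -0.1,"y": 0.1,"z": -0.4,"ax": 0,"ay": 0,"az": 0,"grip": 1},{"x": -0.15,"y": 0.11,"z": -0.7,"ax": 0,"ay": -0.05,"az": 0,"grip": 1},{"x": -0.2,"y": 0.11,"z": -1,"ax": 0,"ay": -0.1,"az": 0,"grip": 1},{"x": -0.2,"y": 0.11,"z": -1,"ax": 0,"ay": -0.16,"az": 0,"grip": 1},{"x": -0.2,"y": 0.11,"z": -1,"ax": 0,"ay": -0.22,"az": 0,"grip": 1},{"x": -0.2,"y": 0.11,"z": -1,"ax": 0,"ay": -0.28,"az": 0,"grip": 1},{"x": -0.2,"y": 0.11,"z": -1,"ax": 0,"ay": -0.333,"az": 0,"grip": 1},{"x": -0.2,"y": 0.11,"z": -1,"ax": 0,"ay": -0.333,"az": 0,"grip": 1}]}}

```text
time: 32.5
ee_pos: [0.4226, 0.0334, 0.2848]
orientation: [3.138, 0.002, 1.492]
contact_force: [-0.6, 0.3, -0.2]
finger_gap: 0.0854
finger_force: 0.0
```

>>> {"name": "servo_tool", "arguments": {"rows": [{"x": -1,"y": 0.2,"z": 0.1,"ax": 0,"ay": 0,"az": 0.1,"grip": 0},{"x": -1,"y": 0.2,"z": 0.1,"ax": 0,"ay": 0,"az": 0.1,"grip": 0},{"x": -1,"y": 0.2,"z": 0.1,"ax": 0,"ay": 0,"az": 0.1,"grip": 0},{"x": -1,"y": 0.2,"z": 0.1,"ax": 0,"ay": 0,"az": 0.1,"grip": 0},{"x": -1,"y": 0.2,"z": 0.1,"ax": 0,"ay": 0,"az": 0.1,"grip": 0},{"x": -1,"y": 0.2,"z": 0.1,"ax": 0,"ay": 0,"az": 0.1,"grip": 0},{"x": -1,"y": 0.2,"z": 0.1,"ax": 0,"ay": 0,"az": 0.1,"grip": 0},{"x": -1,"y": 0.2,"z": 0.1,"ax": 0,"ay": 0,"az": 0.1,"grip": 0}]}}

```text
time: 33.5
ee_pos: [0.4455, -0.1715, 0.2647]
orientation: [3.139, -0.001, 1.172]
contact_force: [1.3, -0.1, -0.5]
finger_gap: 0.043
finger_force: 0.0
```

```bash
python3 - <<'E'
from pour import *
st()
plan([([.5,-.33,.28],down(1.45)),])
E
```

```text
time 33.5
qpos [0.703, -0.018, -0.419, 1.801, -0.008, 1.355, -0.112]
ee_pos [0.445, -0.171, 0.265]
orientation [3.139, -0.001, 1.172]
finger_gap 0.043
finger_force 0.0
contact_force [1.277, -0.112, -0.473]
xyz [-0.625, 0.559, -0.075] a [0.001, -0.0, -0.088]
```

>>> {"name": "servo_tool", "arguments": {"rows": [{"x": -1,"y": 0.69,"z": 0.1,"ax": 0,"ay": 0,"az": -0.05,"grip": 0},{"x": -1,"y": 0.69,"z": 0.1,"ax": 0,"ay": 0,"az": -0.05,"grip": 0},{"x": -1,"y": 0.69,"z": 0.1,"ax": 0,"ay": 0,"az": -0.05,"grip": 0},{"x": -1,"y": 0.69,"z": 0.1,"ax": 0,"ay": 0,"az": -0.05,"grip": 0},{"x": -1,"y": 0.69,"z": 0.1,"ax": 0,"ay": 0,"az": -0.05,"grip": 0},{"x": -1,"y": 0.69,"z": 0.1,"ax": 0,"ay": 0,"az": -0.05,"grip": 0},{"x": -1,"y": 0.69,"z": 0.1,"ax": 0,"ay": 0,"az": -0.05,"grip": 0},{"x": -1,"y": 0.69,"z": 0.1,"ax": 0,"ay": 0,"az": -0.05,"grip": 0}]}}

```text
time: 34.5
ee_pos: [0.495, -0.4093, 0.2453]
orientation: [3.138, 0.0, 1.329]
contact_force: [0.0, 0.5, -1.1]
finger_gap: 0.0426
finger_force: 0.0
```

```bash
python3 - <<'E'
from pour import *
st(); snap('wrist','w6'); lm('hinge0','wrist'); lm('hinge0','wrist','spot_in'); bot.camera('top'); lm('hinge0','top')
E
```

```text
time 34.5
qpos [0.831, 0.325, -0.269, 1.455, 0.086, 1.371, 0.318]
ee_pos [0.495, -0.409, 0.245]
orientation [3.138, 0.0, 1.329]
finger_gap 0.043
finger_force 0.0
contact_force [0.013, 0.462, -1.076]
wrist hinge0 [([0.548, -0.354, -0.001], 0.78), ([0.432, -0.313, -0.001], 0.67)]
wrist hinge0 [([0.544, -0.348, 0.007], 0.81), ([0.433, -0.311, 0.007], 0.76)]
top hinge0 [([0.546, -0.348, 0.001], 0.72), ([0.431, -0.314, -0.002], 0.6), ([0.422, 0.293, 0.004], 0.54)]
```

View pics/w6.png

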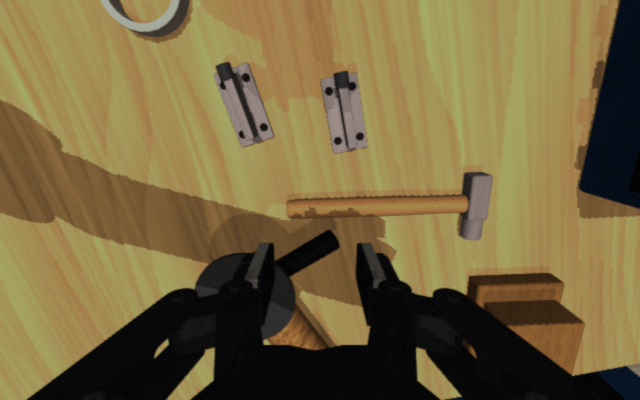

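Two hinges: A has foot corners (215,72), (247,63), (273,135), (243,147) and B has (321,80), (357,72), (368,148), (334,153). There is no third, and the hammer lies at (380,205), clear of both.

```bash
python3 - <<'E'
from pour import *
for n,c in dict(A=[(215,72),(247,63),(273,135),(243,147)],B=[(321,80),(357,72),(368,148),(334,153)]).items():
    P=np.array([ray('wrist',u,v,.005) for u,v in c]); m=P.mean(0); d=P[0]+P[1]-P[2]-P[3]
    print(n,m.round(4),'yaw',np.arctan2(d[1],d[0]),np.linalg.norm(d)/2, np.linalg.norm(P[0]-P[1]))
E
```

```text
A [ 0.4312 -0.3119  0.005 ] yaw 1.6346834375375254 0.08962056603818168 0.039752869628655305
B [ 0.5479 -0.3517  0.005 ] yaw 1.5225652359582076 0.08980026290695556 0.04355212773817395
```

```bash
cat >> pour.py <<'E'
H=np.array([.503,-.059,0])
def B(x,z,y=0): return (H+x*ex+y*ey+[0,0,z],down(1.62))
HB=np.array([.5475,-.3515,0]); HA=np.array([.4315,-.3125,0])
E
python3 - <<'E'
from pour import *
b=down(1.522); 
plan([(HB+[0,0,.1],b),(HB+[0,0,.013],b),(HB+[0,0,.2],b),([.59,-.2,.2],down(1.58)),B(.12,.2),B(.12,.041),B(.12,.2)])
E
```

```text
xyz [0.348, 0.184, 0.725] a [0.001, 0.0, -0.062]
xyz [0.0, -0.0, 0.435] a [0.0, 0.0, 0.0]
xyz [0.0, 0.0, -0.935] a [0.0, 0.0, 0.0]
xyz [0.767, 0.175, 0.0] a [-0.0, 0.0, -0.018]
xyz [0.733, 0.171, 0.0] a [0.0, 0.0, -0.013]
xyz [0.0, -0.0, 0.795] a [0.0, 0.0, 0.0]
xyz [0.0, 0.0, -0.795] a [0.0, 0.0, 0.0]
```

>>> {"name": "servo_tool", "arguments": {"rows": [{"x": 0.348,"y": 0.184,"z": 0.5,"ax": 0,"ay": 0,"az": -0.062,"grip": 0},{"x": 0.348,"y": 0.184,"z": 0.5,"ax": 0,"ay": 0,"az": -0.062,"grip": 0},{"x": 0.348,"y": 0.184,"z": 0.6,"ax": 0,"ay": 0,"az": -0.062,"grip": 0},{"x": 0.348,"y": 0.184,"z": 0.8,"ax": 0,"ay": 0,"az": -0.062,"grip": 0},{"x": 0.348,"y": 0.184,"z": 0.95,"ax": 0,"ay": 0,"az": -0.062,"grip": 0},{"x": 0.348,"y": 0.184,"z": 1,"ax": 0,"ay": 0,"az": -0.062,"grip": 0},{"x": 0.348,"y": 0.184,"z": 1,"ax": 0,"ay": 0,"az": -0.062,"grip": 0},{"x": 0.348,"y": 0.184,"z": 1,"ax": 0,"ay": 0,"az": -0.062,"grip": 0}]}}

```text
time: 35.75
ee_pos: [0.5484, -0.3522, 0.0463]
orientation: [3.137, 0.001, 1.523]
contact_force: [-0.2, -0.7, 0.4]
finger_gap: 0.0425
finger_force: 0.0
```

```bash
python3 - <<'E'
from pour import *
st(); bot.camera('scene'); lm('hinge0','scene')
plan([(HB+[0,0,.013],down(1.522))])
E
```

```text
time 35.75
qpos [0.741, 0.504, -0.309, 1.64, 0.173, 1.02, 0.329]
ee_pos [0.548, -0.352, 0.046]
orientation [3.137, 0.001, 1.523]
finger_gap 0.042
finger_force 0.0
contact_force [-0.156, -0.731, 0.388]
scene hinge0 [([0.432, -0.317, 0.001], 0.78), ([0.553, -0.346, -0.004], 0.7)]
xyz [0.003, -0.005, 0.166] a [0.001, 0.0, 0.0]
```

>>> {"name": "servo_tool", "arguments": {"newtons": 50, "rows": [{"x": 0,"y": -0.005,"z": 0.05,"ax": 0,"ay": 0,"az": 0,"grip": 0},{"x": 0,"y": -0.005,"z": 0.11,"ax": 0,"ay": 0,"az": 0,"grip": 0},{"x": 0,"y": -0.005,"z": 0.16,"ax": 0,"ay": 0,"az": 0,"grip": 0},{"x": 0,"y": -0.005,"z": 0.16,"ax": 0,"ay": 0,"az": 0,"grip": -1},{"x": 0,"y": -0.005,"z": 0.16,"ax": 0,"ay": 0,"az": 0,"grip": -1},{"x": 0,"y": -0.005,"z": 0.16,"ax": 0,"ay": 0,"az": 0,"grip": -1},{"x": 0,"y": -0.005,"z": 0.16,"ax": 0,"ay": 0,"az": 0,"grip": -1},{"x": 0,"y": -0.005,"z": 0.16,"ax": 0,"ay": 0,"az": 0,"grip": -1}]}}

```text
time: 36.85
ee_pos: [0.5466, -0.3516, 0.0127]
orientation: [3.139, 0.0, 1.523]
contact_force: [0.2, -0.3, -1.3]
finger_gap: 0.0089
finger_force: 50.0
```

>>> {"name": "servo_tool", "arguments": {"rows": [{"x": 0,"y": 0,"z": -0.1,"ax": 0,"ay": 0,"az": 0,"grip": -1},{"x": 0,"y": 0,"z": -0.2,"ax": 0,"ay": 0,"az": 0,"grip": -1},{"x": 0,"y": 0,"z": -0.35,"ax": 0,"ay": 0,"az": 0,"grip": -1},{"x": 0,"y": 0,"z": -0.5,"ax": 0,"ay": 0,"az": 0,"grip": -1},{"x": 0,"y": 0,"z": -0.65,"ax": 0,"ay": 0,"az": 0,"grip": -1},{"x": 0,"y": 0,"z": -0.8,"ax": 0,"ay": 0,"az": 0,"grip": -1},{"x": 0,"y": 0,"z": -0.93,"ax": 0,"ay": 0,"az": 0,"grip": -1},{"x": 0,"y": 0,"z": -0.93,"ax": 0,"ay": 0,"az": 0,"grip": -1}]}}

```text
time: 37.85
ee_pos: [0.5475, -0.3522, 0.2026]
orientation: [3.134, 0.003, 1.523]
contact_force: [0.9, -0.1, -1.8]
finger_gap: 0.0088
finger_force: 50.1
```

```bash
python3 - <<'E'
from pour import *
st()
plan([([.59,-.2,.2],down(1.58)),B(.12,.2),B(.12,.041)])
E
```

```text
time 37.85
qpos [0.756, 0.367, -0.328, 1.493, 0.12, 1.294, 0.368]
ee_pos [0.548, -0.352, 0.203]
orientation [3.134, 0.003, 1.523]
finger_gap 0.009
finger_force 50.111
contact_force [0.942, -0.067, -1.768]
xyz [0.77, 0.176, 0.012] a [0.002, 0.001, -0.018]
xyz [0.733, 0.171, 0.0] a [0.0, 0.0, -0.013]
xyz [0.0, -0.0, 0.795] a [0.0, 0.0, 0.0]
```

>>> {"name": "servo_tool", "arguments": {"rows": [{"x": 0.15,"y": 0.04,"z": 0,"ax": 0,"ay": 0,"az": 0,"grip": -1},{"x": 0.35,"y": 0.08,"z": 0,"ax": 0,"ay": 0,"az": -0.01,"grip": -1},{"x": 0.55,"y": 0.12,"z": 0,"ax": 0,"ay": 0,"az": -0.018,"grip": -1},{"x": 0.77,"y": 0.176,"z": 0,"ax": 0,"ay": 0,"az": -0.018,"grip": -1},{"x": 0.77,"y": 0.176,"z": 0,"ax": 0,"ay": 0,"az": -0.018,"grip": -1},{"x": 0.77,"y": 0.176,"z": 0,"ax": 0,"ay": 0,"az": -0.018,"grip": -1},{"x": 0.77,"y": 0.176,"z": 0,"ax": 0,"ay": 0,"az": -0.018,"grip": -1},{"x": 0.77,"y": 0.176,"z": 0,"ax": 0,"ay": 0,"az": -0.018,"grip": -1}]}}

```text
time: 38.85
ee_pos: [0.5883, -0.2005, 0.1985]
orientation: [3.14, 0.0, 1.578]
contact_force: [-0.3, -0.5, -2.9]
finger_gap: 0.009
finger_force: 50.0
```

>>> {"name": "servo_tool", "arguments": {"rows": [{"x": 0.15,"y": 0.04,"z": 0,"ax": 0,"ay": 0,"az": 0,"grip": -1},{"x": 0.35,"y": 0.08,"z": 0,"ax": 0,"ay": 0,"az": -0.01,"grip": -1},{"x": 0.55,"y": 0.12,"z": 0,"ax": 0,"ay": 0,"az": -0.013,"grip": -1},{"x": 0.733,"y": 0.171,"z": 0,"ax": 0,"ay": 0,"az": -0.013,"grip": -1},{"x": 0.733,"y": 0.171,"z": 0,"ax": 0,"ay": 0,"az": -0.013,"grip": -1},{"x": 0.733,"y": 0.171,"z": 0,"ax": 0,"ay": 0,"az": -0.013,"grip": -1},{"x": 0.733,"y": 0.171,"z": 0.2,"ax": 0,"ay": 0,"az": -0.013,"grip": -1},{"x": 0.733,"y": 0.171,"z": 0.2,"ax": 0,"ay": 0,"az": -0.013,"grip": -1}]}}

```text
time: 39.85
ee_pos: [0.6195, -0.0546, 0.1559]
orientation: [-3.138, 0.0, 1.618]
contact_force: [-0.1, -0.1, -2.6]
finger_gap: 0.0088
finger_force: 49.9
```

```bash
python3 - <<'E'
from pour import *
st(); 
for c in('wrist','scene','top'): snap(c,c[0]+'7'); lm('hinge0',c); lm('hinge_bay',c)
a,b=[cv2.imread(f'pics/{c}7.png') for c in 'wt']
cv2.imwrite('pics/c7.png',np.hstack([cv2.resize(a,(480,300)),cv2.resize(b[130:250,230:358],(320,300))]))
plan([B(.12,.041)])
E
```

```text
time 39.85
qpos [0.395, 0.37, -0.477, 1.608, 0.178, 1.211, -0.071]
ee_pos [0.619, -0.055, 0.156]
orientation [-3.138, 0.0, 1.618]
finger_gap 0.009
finger_force 49.9
contact_force [-0.133, -0.066, -2.6]
wrist hinge0 [([0.618, -0.055, 0.144], 0.73), ([0.669, 0.037, 0.034], 0.3)]
wrist hinge_bay [([0.505, -0.057, 0.022], 0.56), ([0.617, -0.056, 0.144], 0.54), ([0.672, 0.038, 0.036], 0.29)]
scene hinge0 [([0.626, -0.053, 0.144], 0.68), ([0.43, -0.316, 0.0], 0.59)]
scene hinge_bay [([0.508, -0.056, 0.02], 0.93)]
top hinge0 [([0.431, -0.316, 0.0], 0.81), ([0.667, 0.041, 0.033], 0.56)]
top hinge_bay []
xyz [-0.002, 0.002, 0.593] a [0.001, 0.0, 0.0]
```

View pics/c7.png

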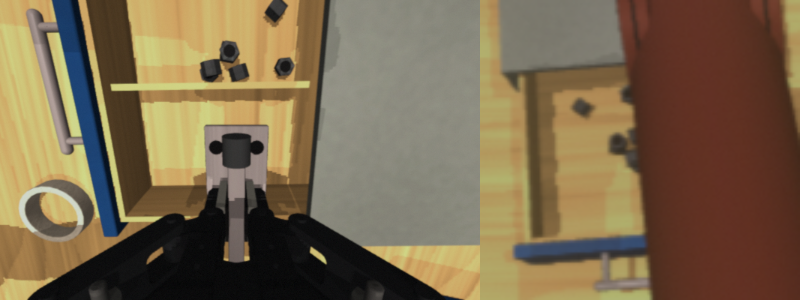

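Hinge B is centred over the right bay at (236,160) in the wrist crop; five nuts show in the left bay.

>>> {"name": "servo_tool", "arguments": {"rows": [{"x": 0,"y": 0,"z": 0.1,"ax": 0,"ay": 0,"az": 0,"grip": -1},{"x": 0,"y": 0,"z": 0.22,"ax": 0,"ay": 0,"az": 0,"grip": -1},{"x": 0,"y": 0,"z": 0.34,"ax": 0,"ay": 0,"az": 0,"grip": -1},{"x": 0,"y": 0,"z": 0.45,"ax": 0,"ay": 0,"az": 0,"grip": -1},{"x": 0,"y": 0,"z": 0.53,"ax": 0,"ay": 0,"az": 0,"grip": -1},{"x": 0,"y": 0,"z": 0.58,"ax": 0,"ay": 0,"az": 0,"grip": -1},{"x": 0,"y": 0,"z": 0.6,"ax": 0,"ay": 0,"az": 0,"grip": -1},{"x": 0,"y": 0,"z": 0.6,"ax": 0,"ay": 0,"az": 0,"grip": -1}]}}

```text
time: 41.3
ee_pos: [0.6223, -0.0526, 0.039]
orientation: [3.139, 0.0, 1.62]
contact_force: [-0.2, 0.3, -2.3]
finger_gap: 0.0094
finger_force: 50.1
```

>>> {"name": "servo_tool", "arguments": {"rows": [{"x": 0,"y": 0,"z": 0.01,"ax": 0,"ay": 0,"az": 0,"grip": -0.4},{"x": 0,"y": 0,"z": 0.01,"ax": 0,"ay": 0,"az": 0,"grip": -0.4},{"x": 0,"y": 0,"z": 0.01,"ax": 0,"ay": 0,"az": 0,"grip": -0.4},{"x": 0,"y": 0,"z": 0,"ax": 0,"ay": 0,"az": 0,"grip": -0.4},{"x": 0,"y": 0,"z": -0.2,"ax": 0,"ay": 0,"az": 0,"grip": -0.4},{"x": 0,"y": 0,"z": -0.45,"ax": 0,"ay": 0,"az": 0,"grip": -0.4},{"x": 0,"y": 0,"z": -0.8,"ax": 0,"ay": 0,"az": 0,"grip": -0.4},{"x": 0,"y": 0,"z": -0.8,"ax": 0,"ay": 0,"az": 0,"grip": -0.4}]}}

```text
time: 42.3
ee_pos: [0.6242, -0.0523, 0.2045]
orientation: [3.131, 0.002, 1.62]
contact_force: [-0.2, -0.0, 0.1]
finger_gap: 0.0259
finger_force: 0.0
```

```bash
python3 - <<'E'
from pour import *
st(); bot.camera('wrist'); lm('hinge0','wrist'); bot.camera('scene'); lm('hinge0','scene');lm('cup','scene')
a=down(1.634)
plan([([.55,-.16,.2],down(1.5)),(HA+[0,.08,.19],a),(HA+[0,0,.05],a),(HA+[0,0,.013],a)])
E
```

```text
time 42.3
qpos [0.399, 0.334, -0.487, 1.551, 0.162, 1.285, -0.059]
ee_pos [0.624, -0.052, 0.205]
orientation [3.131, 0.002, 1.62]
finger_gap 0.026
finger_force 0.0
contact_force [-0.224, -0.02, 0.079]
wrist hinge0 [([0.623, -0.053, 0.022], 0.89), ([0.432, -0.312, 0.0], 0.62)]
scene hinge0 [([0.628, -0.051, 0.02], 0.77), ([0.432, -0.316, -0.002], 0.44), ([0.657, 0.092, 0.029], 0.43)]
scene cup [([0.42, 0.294, 0.001], 0.86), ([0.493, 0.072, 0.021], 0.38)]
xyz [-0.518, -0.38, -0.015] a [-0.0, 0.0, 0.038]
xyz [-0.404, -0.565, 0.05] a [0.0, 0.0, -0.043]
xyz [-0.399, -0.025, 0.7] a [0.0, 0.0, 0.0]
xyz [0.0, -0.0, 0.185] a [0.0, 0.0, 0.0]
```

>>> {"name": "servo_tool", "arguments": {"rows": [{"x": -0.86,"y": -1,"z": 0,"ax": 0,"ay": 0,"az": -0.005,"grip": 0},{"x": -0.86,"y": -1,"z": 0,"ax": 0,"ay": 0,"az": -0.005,"grip": 0},{"x": -0.86,"y": -1,"z": 0,"ax": 0,"ay": 0,"az": -0.005,"grip": 0},{"x": -0.86,"y": -1,"z": 0,"ax": 0,"ay": 0,"az": -0.005,"grip": 0},{"x": -0.86,"y": -1,"z": 0,"ax": 0,"ay": 0,"az": -0.005,"grip": 0},{"x": -0.86,"y": -1,"z": 0,"ax": 0,"ay": 0,"az": -0.005,"grip": 0},{"x": -0.86,"y": -1,"z": 0,"ax": 0,"ay": 0,"az": -0.005,"grip": 0},{"x": -0.86,"y": -1,"z": 0,"ax": 0,"ay": 0,"az": -0.005,"grip": 0}]}}

```text
time: 43.55
ee_pos: [0.4314, -0.2329, 0.1981]
orientation: [3.139, -0.0, 1.639]
contact_force: [0.2, 0.3, -0.1]
finger_gap: 0.0427
finger_force: 0.0
```

```bash
python3 - <<'E'
from pour import *
st(); bot.camera('top'); lm('hinge0','top')
a=down(1.634)
plan([(HA+[0,0,.05],a),(HA+[0,0,.013],a)])
E
```

```text
time 43.55
qpos [0.761, 0.05, -0.364, 1.873, 0.017, 1.22, 0.459]
ee_pos [0.431, -0.233, 0.198]
orientation [3.139, -0.0, 1.639]
finger_gap 0.043
finger_force 0.0
contact_force [0.152, 0.317, -0.118]
top hinge0 [([0.621, -0.051, 0.022], 0.63), ([0.505, -0.057, 0.023], 0.45), ([0.42, 0.294, -0.005], 0.45)]
xyz [-0.395, -0.026, 0.741] a [0.001, -0.0, 0.001]
xyz [0.0, -0.0, 0.185] a [0.0, 0.0, 0.0]
```

>>> {"name": "servo_tool", "arguments": {"rows": [{"x": -0.2,"y": -0.02,"z": 0.2,"ax": 0,"ay": 0,"az": 0,"grip": 0},{"x": -0.395,"y": -0.026,"z": 0.35,"ax": 0,"ay": 0,"az": 0,"grip": 0},{"x": -0.395,"y": -0.026,"z": 0.5,"ax": 0,"ay": 0,"az": 0,"grip": 0},{"x": -0.395,"y": -0.026,"z": 0.5,"ax": 0,"ay": 0,"az": 0,"grip": 0},{"x": -0.395,"y": -0.026,"z": 0.6,"ax": 0,"ay": 0,"az": 0,"grip": 0},{"x": -0.395,"y": -0.026,"z": 0.68,"ax": 0,"ay": 0,"az": 0,"grip": 0},{"x": -0.395,"y": -0.026,"z": 0.7,"ax": 0,"ay": 0,"az": 0,"grip": 0},{"x": -0.395,"y": -0.026,"z": 0.7,"ax": 0,"ay": 0,"az": 0,"grip": 0}]}}

```text
time: 44.65
ee_pos: [0.4309, -0.3134, 0.0588]
orientation: [3.139, 0.0, 1.636]
contact_force: [-0.4, 0.5, -0.1]
finger_gap: 0.043
finger_force: 0.0
```

```bash
python3 - <<'E'
from pour import *
st(); snap('wrist','w8'); lm('hinge0','wrist'); bot.camera('scene'); lm('hinge0','scene')
a=down(1.634)
plan([(HA+[0,0,.013],a)])
E
```

```text
time 44.65
qpos [0.808, 0.276, -0.297, 1.928, 0.097, 0.949, 0.531]
ee_pos [0.431, -0.313, 0.059]
orientation [3.139, 0.0, 1.636]
finger_gap 0.043
finger_force 0.0
contact_force [-0.441, 0.505, -0.135]
wrist hinge0 [([0.43, -0.313, 0.002], 0.79)]
scene hinge0 [([0.627, -0.047, 0.019], 0.88), ([0.433, -0.316, 0.0], 0.54), ([0.61, 0.049, 0.03], 0.22)]
xyz [0.006, 0.002, 0.23] a [0.001, 0.0, 0.001]
```

View pics/w8.png

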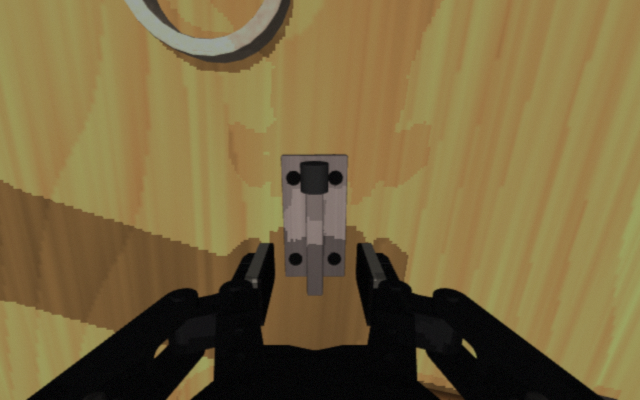

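Hinge A at (315,220) is aligned between the fingers, with the tape well clear at (215,20).

>>> {"name": "servo_tool", "arguments": {"rows": [{"x": 0.004,"y": 0,"z": 0.08,"ax": 0,"ay": 0,"az": 0,"grip": 0},{"x": 0.004,"y": 0,"z": 0.16,"ax": 0,"ay": 0,"az": 0,"grip": 0},{"x": 0.004,"y": 0,"z": 0.225,"ax": 0,"ay": 0,"az": 0,"grip": 0},{"x": 0.004,"y": 0,"z": 0.225,"ax": 0,"ay": 0,"az": 0,"grip": -1},{"x": 0.004,"y": 0,"z": 0.225,"ax": 0,"ay": 0,"az": 0,"grip": -1},{"x": 0.004,"y": 0,"z": 0.225,"ax": 0,"ay": 0,"az": 0,"grip": -1},{"x": 0.004,"y": 0,"z": 0.225,"ax": 0,"ay": 0,"az": 0,"grip": -1},{"x": 0.004,"y": 0,"z": 0.225,"ax": 0,"ay": 0,"az": 0,"grip": -1}]}}

```text
time: 45.85
ee_pos: [0.4307, -0.3127, 0.0135]
orientation: [3.139, 0.001, 1.636]
contact_force: [0.1, 0.1, -1.9]
finger_gap: 0.0089
finger_force: 50.1
```

>>> {"name": "servo_tool", "arguments": {"rows": [{"x": 0,"y": 0,"z": -0.1,"ax": 0,"ay": 0,"az": 0,"grip": -1},{"x": 0,"y": 0,"z": -0.2,"ax": 0,"ay": 0,"az": 0,"grip": -1},{"x": 0,"y": 0,"z": -0.35,"ax": 0,"ay": 0,"az": 0,"grip": -1},{"x": 0,"y": 0,"z": -0.5,"ax": 0,"ay": 0,"az": 0,"grip": -1},{"x": 0,"y": 0,"z": -0.65,"ax": 0,"ay": 0,"az": 0,"grip": -1},{"x": 0,"y": 0,"z": -0.8,"ax": 0,"ay": 0,"az": 0,"grip": -1},{"x": 0,"y": 0,"z": -0.95,"ax": 0,"ay": 0,"az": 0,"grip": -1},{"x": 0,"y": 0,"z": -0.95,"ax": 0,"ay": 0,"az": 0,"grip": -1}]}}

```text
time: 46.85
ee_pos: [0.4314, -0.3133, 0.2057]
orientation: [3.136, 0.003, 1.636]
contact_force: [1.0, 0.1, -2.0]
finger_gap: 0.009
finger_force: 50.2
```

```bash
python3 - <<'E'
from pour import *
st()
plan([([.51,-.17,.2],down(1.63)),B(.055,.2),B(.055,.041)])
E
```

```text
time 46.85
qpos [0.827, 0.126, -0.305, 1.776, 0.04, 1.239, 0.577]
ee_pos [0.431, -0.313, 0.206]
orientation [3.136, 0.003, 1.636]
finger_gap 0.009
finger_force 50.185
contact_force [0.98, 0.121, -1.964]
xyz [0.689, 0.439, 0.029] a [0.002, 0.001, 0.002]
xyz [0.554, 0.273, 0.0] a [-0.0, -0.0, 0.003]
xyz [0.0, -0.0, 0.795] a [0.0, 0.0, 0.0]
```

>>> {"name": "servo_tool", "arguments": {"rows": [{"x": 0.15,"y": 0.1,"z": 0,"ax": 0,"ay": 0,"az": 0,"grip": -1},{"x": 0.32,"y": 0.2,"z": 0,"ax": 0,"ay": 0,"az": 0,"grip": -1},{"x": 0.5,"y": 0.32,"z": 0.02,"ax": 0,"ay": 0,"az": 0,"grip": -1},{"x": 0.69,"y": 0.44,"z": 0.02,"ax": 0,"ay": 0,"az": 0,"grip": -1},{"x": 0.69,"y": 0.44,"z": 0.02,"ax": 0,"ay": 0,"az": 0,"grip": -1},{"x": 0.69,"y": 0.44,"z": 0.02,"ax": 0,"ay": 0,"az": 0,"grip": -1},{"x": 0.69,"y": 0.44,"z": 0.02,"ax": 0,"ay": 0,"az": 0,"grip": -1},{"x": 0.69,"y": 0.44,"z": 0.02,"ax": 0,"ay": 0,"az": 0,"grip": -1}]}}

```text
time: 47.85
ee_pos: [0.5087, -0.1702, 0.1994]
orientation: [3.14, 0.0, 1.634]
contact_force: [-0.2, 0.5, -0.9]
finger_gap: 0.009
finger_force: 50.1
```

>>> {"name": "servo_tool", "arguments": {"rows": [{"x": 0.15,"y": 0.07,"z": 0,"ax": 0,"ay": 0,"az": 0,"grip": -1},{"x": 0.3,"y": 0.14,"z": 0,"ax": 0,"ay": 0,"az": 0,"grip": -1},{"x": 0.45,"y": 0.22,"z": 0,"ax": 0,"ay": 0,"az": 0,"grip": -1},{"x": 0.554,"y": 0.288,"z": 0,"ax": 0,"ay": 0,"az": 0.003,"grip": -1},{"x": 0.554,"y": 0.288,"z": 0,"ax": 0,"ay": 0,"az": 0.003,"grip": -1},{"x": 0.554,"y": 0.288,"z": 0.1,"ax": 0,"ay": 0,"az": 0.003,"grip": -1},{"x": 0.554,"y": 0.288,"z": 0.2,"ax": 0,"ay": 0,"az": 0.003,"grip": -1},{"x": 0.554,"y": 0.288,"z": 0.2,"ax": 0,"ay": 0,"az": 0.003,"grip": -1}]}}

```text
time: 48.85
ee_pos: [0.5581, -0.0563, 0.1582]
orientation: [-3.141, 0.0, 1.625]
contact_force: [0.5, -0.1, -2.7]
finger_gap: 0.0092
finger_force: 50.1
```

```bash
python3 - <<'E'
from pour import *
st(); snap('wrist','w9'); lm('hinge0','wrist'); lm('hinge_bay','wrist')
plan([B(.058,.041)])
E
```

```text
time 48.85
qpos [0.467, 0.247, -0.513, 1.756, 0.131, 1.173, -0.03]
ee_pos [0.558, -0.056, 0.158]
orientation [-3.141, 0.0, 1.625]
finger_gap 0.009
finger_force 50.056
contact_force [0.534, -0.112, -2.676]
wrist hinge0 [([0.557, -0.054, 0.144], 0.96), ([0.621, -0.054, 0.022], 0.95)]
wrist hinge_bay [([0.501, -0.055, 0.019], 0.57)]
xyz [-0.003, 0.003, 0.598] a [0.001, 0.0, 0.002]
```

View pics/w9.png

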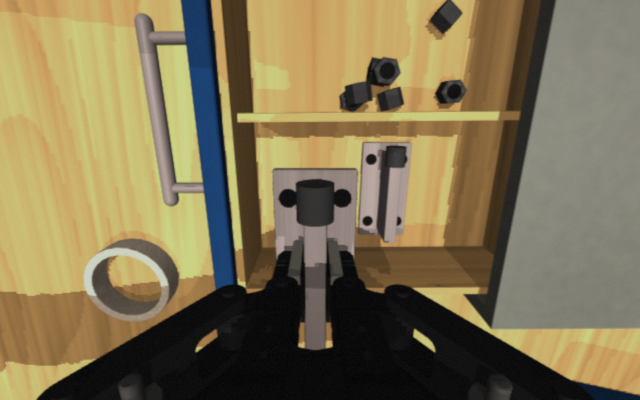

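Hinge A at (315,220) hangs over the free front part of the right bay, with hinge B lying flat at (385,190). Six nuts are in the left bay, one partly behind another at (347,100).

>>> {"name": "servo_tool", "arguments": {"rows": [{"x": 0,"y": 0,"z": 0.1,"ax": 0,"ay": 0,"az": 0,"grip": -1},{"x": 0,"y": 0,"z": 0.22,"ax": 0,"ay": 0,"az": 0,"grip": -1},{"x": 0,"y": 0,"z": 0.34,"ax": 0,"ay": 0,"az": 0,"grip": -1},{"x": 0,"y": 0,"z": 0.45,"ax": 0,"ay": 0,"az": 0,"grip": -1},{"x": 0,"y": 0,"z": 0.53,"ax": 0,"ay": 0,"az": 0,"grip": -1},{"x": 0,"y": 0,"z": 0.58,"ax": 0,"ay": 0,"az": 0,"grip": -1},{"x": 0,"y": 0,"z": 0.6,"ax": 0,"ay": 0,"az": 0,"grip": -1},{"x": 0,"y": 0,"z": 0.605,"ax": 0,"ay": 0,"az": 0,"grip": -1}]}}

```text
time: 50.0
ee_pos: [0.5601, -0.0549, 0.039]
orientation: [3.139, 0.0, 1.626]
contact_force: [-0.1, -0.4, -1.8]
finger_gap: 0.0091
finger_force: 50.1
```

>>> {"name": "servo_tool", "arguments": {"rows": [{"x": 0,"y": 0,"z": 0.01,"ax": 0,"ay": 0,"az": 0,"grip": -0.4},{"x": 0,"y": 0,"z": 0.01,"ax": 0,"ay": 0,"az": 0,"grip": -0.4},{"x": 0,"y": 0,"z": 0.01,"ax": 0,"ay": 0,"az": 0,"grip": -0.4},{"x": 0,"y": 0,"z": 0,"ax": 0,"ay": 0,"az": 0,"grip": -0.4},{"x": 0,"y": 0,"z": -0.2,"ax": 0,"ay": 0,"az": 0,"grip": -0.4},{"x": 0,"y": 0,"z": -0.45,"ax": 0,"ay": 0,"az": 0,"grip": -0.4},{"x": 0,"y": 0,"z": -0.8,"ax": 0,"ay": 0,"az": 0,"grip": -0.5},{"x": 0,"y": 0,"z": -0.8,"ax": 0,"ay": 0,"az": 0,"grip": -0.5}]}}

```text
time: 51.0
ee_pos: [0.5619, -0.0547, 0.2038]
orientation: [3.131, 0.002, 1.627]
contact_force: [0.4, -0.2, 0.2]
finger_gap: 0.0217
finger_force: 0.0
```

```bash
python3 - <<'E'
from pour import *
st()
for c in ('wrist','scene','top'): snap(c,c[0]+'10'); lm('hinge0',c); lm('cup',c)
a,b=[cv2.imread(f'pics/{c}10.png') for c in 'ts']
cv2.imwrite('pics/c10.png',np.hstack([cv2.resize(a[130:280,160:360],(400,300),interpolation=2),cv2.resize(b[180:330,300:500],(400,300),interpolation=2)]))
for c in ('top','scene','wrist'): lm('nut0',c); lm('cab_drawer0_handle',c)
plan([([.4405,.007,.17],down(1.62)),([.4405,.007,.067],down(1.62))])
E
```

```text
time 51.0
qpos [0.476, 0.211, -0.522, 1.701, 0.112, 1.249, -0.016]
ee_pos [0.562, -0.055, 0.204]
orientation [3.131, 0.002, 1.627]
finger_gap 0.022
finger_force 0.0
contact_force [0.353, -0.155, 0.188]
wrist hinge0 [([0.562, -0.055, 0.021], 0.88), ([0.621, -0.051, 0.02], 0.75)]
wrist cup []
scene hinge0 [([0.628, -0.05, 0.022], 0.91), ([0.559, -0.056, 0.021], 0.85), ([0.441, 0.003, 0.078], 0.35)]
scene cup []
top hinge0 [([0.576, -0.475, -0.0], 0.74)]
top cup [([0.42, 0.293, 0.005], 0.65)]
top nut0 [([0.658, 0.087, 0.035], 0.4)]
top cab_drawer0_handle [([0.443, 0.006, 0.081], 0.65)]
scene nut0 [([0.346, 0.224, 0.0], 0.75), ([0.618, 0.024, 0.03], 0.6), ([0.604, 0.05, 0.038], 0.58), ([0.591, 0.028, 0.047], 0.53), ([0.613, 0.05, 0.033], 0.48)]
scene cab_drawer0_handle [([0.439, 0.007, 0.08], 0.65)]
wrist nut0 [([0.592, 0.022, 0.047], 0.86), ([0.62, 0.026, 0.028], 0.84), ([0.658, 0.093, 0.031], 0.81), ([0.609, 0.047, 0.037], 0.63), ([0.617, 0.047, 0.031], 0.61)]
wrist cab_drawer0_handle [([0.442, 0.004, 0.081], 0.94), ([0.62, -0.054, 0.021], 0.44)]
xyz [0.342, -0.577, 0.141] a [0.001, 0.0, 0.002]
xyz [0.0, -0.0, 0.515] a [0.0, 0.0, 0.0]
```

View pics/c10.png

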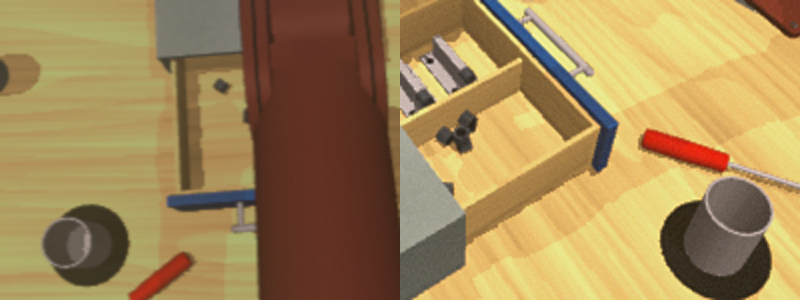

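The tin stands empty on the mat, at (85,243) in the top crop and (730,230) in the scene crop. Both hinges are in the right bay and the nuts are in the left. Now I shut the drawer.

>>> {"name": "servo_tool", "arguments": {"rows": [{"x": 0.34,"y": -0.575,"z": 0.1,"ax": 0,"ay": 0,"az": 0,"grip": -0.5},{"x": 0.34,"y": -0.575,"z": 0.1,"ax": 0,"ay": 0,"az": 0,"grip": -0.5},{"x": 0.34,"y": -0.575,"z": 0.1,"ax": 0,"ay": 0,"az": 0,"grip": -0.5},{"x": 0.34,"y": -0.575,"z": 0.2,"ax": 0,"ay": 0,"az": 0,"grip": -0.5},{"x": 0.34,"y": -0.575,"z": 0.35,"ax": 0,"ay": 0,"az": 0,"grip": -0.5},{"x": 0.34,"y": -0.575,"z": 0.5,"ax": 0,"ay": 0,"az": 0,"grip": -0.5},{"x": 0.34,"y": -0.575,"z": 0.62,"ax": 0,"ay": 0,"az": 0,"grip": -0.5},{"x": 0.34,"y": -0.575,"z": 0.65,"ax": 0,"ay": 0,"az": 0,"grip": -0.5}]}}

```text
time: 52.75
ee_pos: [0.4407, 0.0065, 0.0673]
orientation: [3.141, -0.0, 1.626]
contact_force: [-1.1, -0.5, -0.1]
finger_gap: 0.0212
finger_force: 0.0
```

```bash
python3 - <<'E'
from pour import *
st(); q=np.array([.4405,.007,.067]); y=down(1.62)
plan([(q,y),(q+.184*ex,y)])
E
```

```text
time 52.75
qpos [0.455, 0.114, -0.591, 2.114, 0.079, 0.933, -0.124]
ee_pos [0.441, 0.006, 0.067]
orientation [3.141, -0.0, 1.626]
finger_gap 0.021
finger_force 0.0
contact_force [-1.145, -0.473, -0.089]
xyz [0.003, -0.001, 0.002] a [0.0, -0.0, 0.002]
xyz [0.001, 0.92, 0.0] a [0.0, 0.0, 0.0]
```

>>> {"name": "servo_tool", "arguments": {"newtons": 20, "rows": [{"x": 0,"y": 0,"z": 0,"ax": 0,"ay": 0,"az": 0,"grip": -0.6},{"x": 0,"y": 0.03,"z": 0,"ax": 0,"ay": 0,"az": 0,"grip": -0.6},{"x": 0,"y": 0.08,"z": 0,"ax": 0,"ay": 0,"az": 0,"grip": -0.6},{"x": 0,"y": 0.16,"z": 0,"ax": 0,"ay": 0,"az": 0,"grip": -0.6},{"x": 0,"y": 0.25,"z": 0,"ax": 0,"ay": 0,"az": 0,"grip": -0.6},{"x": 0,"y": 0.34,"z": 0,"ax": 0,"ay": 0,"az": 0,"grip": -0.6},{"x": 0,"y": 0.43,"z": 0,"ax": 0,"ay": 0,"az": 0,"grip": -0.6},{"x": 0,"y": 0.5,"z": 0,"ax": 0,"ay": 0,"az": 0,"grip": -0.6}]}}

```text
time: 53.75
ee_pos: [0.5425, 0.0123, 0.0686]
orientation: [3.139, 0.0, 1.626]
contact_force: [-2.1, 0.1, 0.7]
finger_gap: 0.0172
finger_force: 0.6
```

>>> {"name": "servo_tool", "arguments": {"rows": [{"x": 0,"y": 0.08,"z": 0,"ax": 0,"ay": 0,"az": 0,"grip": -0.6},{"x": 0,"y": 0.16,"z": 0,"ax": 0,"ay": 0,"az": 0,"grip": -0.6},{"x": 0,"y": 0.23,"z": 0,"ax": 0,"ay": 0,"az": 0,"grip": -0.6},{"x": 0,"y": 0.29,"z": 0,"ax": 0,"ay": 0,"az": 0,"grip": -0.6},{"x": 0,"y": 0.34,"z": 0,"ax": 0,"ay": 0,"az": 0,"grip": -0.6},{"x": 0,"y": 0.37,"z": 0,"ax": 0,"ay": 0,"az": 0,"grip": -0.6},{"x": 0,"y": 0.4,"z": 0,"ax": 0,"ay": 0,"az": 0,"grip": -0.6},{"x": 0,"y": 0.42,"z": 0,"ax": 0,"ay": 0,"az": 0,"grip": -0.6}]}}

```text
time: 54.75
ee_pos: [0.625, 0.0168, 0.0688]
orientation: [3.139, 0.0, 1.626]
contact_force: [-1.0, 0.3, -0.5]
finger_gap: 0.0173
finger_force: 0.5
```

```bash
python3 - <<'E'
from pour import *
st()
E
```

```text
time 54.75
qpos [0.317, 0.468, -0.529, 1.683, 0.265, 1.059, -0.239]
ee_pos [0.625, 0.017, 0.069]
orientation [3.139, 0.0, 1.626]
finger_gap 0.017
finger_force 0.495
contact_force [-0.975, 0.266, -0.519]
```

Still sliding, with no stop reached yet, so I keep pushing in small steps.

>>> {"name": "servo_tool", "arguments": {"rows": [{"x": 0,"y": 0.01,"z": 0,"ax": 0,"ay": 0,"az": 0,"grip": -0.6},{"x": 0,"y": 0.02,"z": 0,"ax": 0,"ay": 0,"az": 0,"grip": -0.6},{"x": 0,"y": 0.03,"z": 0,"ax": 0,"ay": 0,"az": 0,"grip": -0.6},{"x": 0,"y": 0.035,"z": 0,"ax": 0,"ay": 0,"az": 0,"grip": -0.6},{"x": 0,"y": 0.04,"z": 0,"ax": 0,"ay": 0,"az": 0,"grip": -0.6},{"x": 0,"y": 0.045,"z": 0,"ax": 0,"ay": 0,"az": 0,"grip": -0.6},{"x": 0,"y": 0.05,"z": 0,"ax": 0,"ay": 0,"az": 0,"grip": -0.6},{"x": 0,"y": 0.05,"z": 0,"ax": 0,"ay": 0,"az": 0,"grip": -0.6}]}}

```text
time: 55.75
ee_pos: [0.635, 0.0173, 0.0688]
orientation: [3.139, 0.0, 1.626]
contact_force: [0.4, 0.1, -0.1]
finger_gap: 0.0171
finger_force: 0.1
```

>>> {"name": "servo_tool", "arguments": {"rows": [{"x": 0,"y": 0.005,"z": 0,"ax": 0,"ay": 0,"az": 0,"grip": -0.6},{"x": 0,"y": 0.01,"z": 0,"ax": 0,"ay": 0,"az": 0,"grip": -0.6},{"x": 0,"y": 0.015,"z": 0,"ax": 0,"ay": 0,"az": 0,"grip": -0.6},{"x": 0,"y": 0.015,"z": 0,"ax": 0,"ay": 0,"az": 0,"grip": -0.6},{"x": 0,"y": 0.02,"z": 0,"ax": 0,"ay": 0,"az": 0,"grip": -0.6},{"x": 0,"y": 0.02,"z": 0,"ax": 0,"ay": 0,"az": 0,"grip": -0.6},{"x": 0,"y": 0.02,"z": 0,"ax": 0,"ay": 0,"az": 0,"grip": -0.6},{"x": 0,"y": 0.02,"z": 0,"ax": 0,"ay": 0,"az": 0,"grip": -0.6}]}}

```text
time: 56.75
ee_pos: [0.6355, 0.0174, 0.0686]
orientation: [-3.137, 0.001, 1.627]
contact_force: [-17.2, -0.8, 12.5]
finger_gap: 0.017
finger_force: 8.7
```

```bash
python3 - <<'E'
from pour import *
st(); bot.camera('scene'); lm('cab_drawer0_handle','scene')
E
```

```text
time 56.75
qpos [0.306, 0.492, -0.524, 1.65, 0.272, 1.078, -0.241]
ee_pos [0.635, 0.017, 0.069]
orientation [-3.137, 0.001, 1.627]
finger_gap 0.017
finger_force 8.723
contact_force [-17.16, -0.849, 12.486]
scene cab_drawer0_handle []
```

The drawer has hit its stop. I back off, centre the fingers on the bar and lift.

>>> {"name": "servo_tool", "arguments": {"rows": [{"x": 0,"y": -0.035,"z": 0,"ax": 0,"ay": 0,"az": 0,"grip": -0.6},{"x": 0,"y": -0.035,"z": 0,"ax": 0,"ay": 0,"az": 0,"grip": -0.55},{"x": 0,"y": -0.035,"z": -0.1,"ax": 0,"ay": 0,"az": 0,"grip": -0.55},{"x": 0,"y": -0.035,"z": -0.25,"ax": 0,"ay": 0,"az": 0,"grip": -0.55},{"x": 0,"y": -0.035,"z": -0.5,"ax": 0,"ay": 0,"az": 0,"grip": -0.5},{"x": 0,"y": -0.035,"z": -0.8,"ax": 0,"ay": 0,"az": 0,"grip": -0.5},{"x": 0,"y": -0.035,"z": -0.9,"ax": 0,"ay": 0,"az": 0,"grip": -0.5},{"x": 0,"y": -0.035,"z": -0.9,"ax": 0,"ay": 0,"az": 0,"grip": -0.5}]}}

```text
time: 57.85
ee_pos: [0.6324, 0.0175, 0.2514]
orientation: [3.135, 0.001, 1.627]
contact_force: [0.6, 0.8, -0.2]
finger_gap: 0.0216
finger_force: 0.0
```

>>> {"name": "servo_tool", "arguments": {"rows": [{"x": -0.9,"y": -0.4,"z": -0.2,"ax": 0,"ay": 0,"az": 0,"grip": 0},{"x": -0.9,"y": -0.4,"z": -0.2,"ax": 0,"ay": 0,"az": 0,"grip": 0},{"x": -0.9,"y": -0.4,"z": -0.2,"ax": 0,"ay": 0,"az": 0,"grip": 0},{"x": -0.9,"y": -0.4,"z": -0.2,"ax": 0,"ay": 0,"az": 0,"grip": 0},{"x": -0.9,"y": -0.4,"z": -0.2,"ax": 0,"ay": 0,"az": 0,"grip": 0},{"x": -0.9,"y": -0.4,"z": -0.2,"ax": 0,"ay": 0,"az": 0,"grip": 0},{"x": -0.9,"y": -0.4,"z": -0.2,"ax": 0,"ay": 0,"az": 0,"grip": 0},{"x": -0.9,"y": -0.4,"z": -0.2,"ax": 0,"ay": 0,"az": 0,"grip": 0}]}}

```text
time: 58.85
ee_pos: [0.5617, -0.1658, 0.2884]
orientation: [3.14, -0.0, 1.628]
contact_force: [0.4, -0.3, 0.3]
finger_gap: 0.0427
finger_force: 0.0
```

```bash
python3 - <<'E'
from pour import *
st()
for c in ('top','scene'): snap(c,c[0]+'11')
for c in ('top','scene'):
  for q in ('cab_drawer0_handle','cup','cup_rim','mat','hammer','driver','tape','hinge0'): lm(q,c)
E
```

```text
time 58.85
qpos [0.617, 0.213, -0.478, 1.521, 0.098, 1.43, 0.192]
ee_pos [0.562, -0.166, 0.288]
orientation [3.14, -0.0, 1.628]
finger_gap 0.043
finger_force 0.0
contact_force [0.358, -0.298, 0.284]
top cab_drawer0_handle [([0.633, 0.014, 0.081], 0.61)]
top cup [([0.421, 0.292, 0.008], 0.6)]
top cup_rim [([0.423, 0.289, 0.099], 0.69)]
top mat [([0.423, 0.29, -0.002], 0.57)]
top hammer [([0.575, -0.476, -0.003], 0.62)]
top driver []
top tape []
top hinge0 []
scene cab_drawer0_handle [([0.625, 0.015, 0.081], 0.93)]
scene cup [([0.422, 0.296, 0.002], 0.94)]
scene cup_rim [([0.424, 0.291, 0.097], 0.59), ([0.57, -0.48, -0.002], 0.17)]
scene mat [([0.422, 0.292, -0.006], 0.94)]
scene hammer [([0.57, -0.482, -0.001], 0.72)]
scene driver [([0.345, 0.224, -0.001], 0.79), ([0.428, 0.29, 0.097], 0.47)]
scene tape [([0.361, -0.168, 0.004], 0.92)]
scene hinge0 []
```

View pics/s11.png

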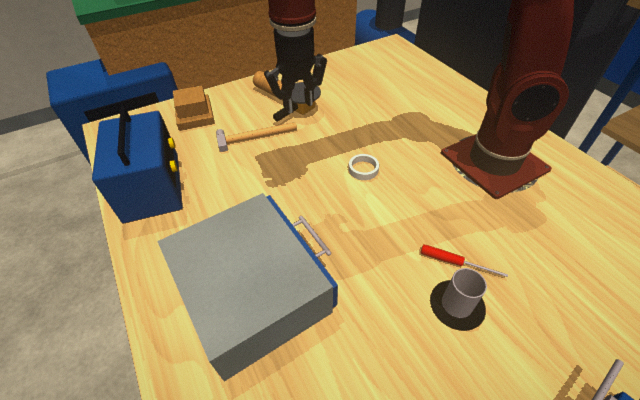

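The drawer is shut flush at (305,245), tighter than at the start. The empty tin stands centred on the mat at (462,297), and the hammer, screwdriver and tape are undisturbed.

```bash
python3 -c "
from station import bot
print(bot.hand_in())"
```

```text
the job is handed in; nothing more can be done
None
```

I've handed the job in with six nuts in the left bay, both hinges in the right bay, the empty tin upright in the middle of the mat and the drawer shut to its stop; the hammer, screwdriver and tape were left alone.

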